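# Hold the tilting grinder drum at the marked tilt, then lay it back

### The job

Using only the sprung hand lever, tilt the wet-grinder drum over until its orange pointer stands at the green clip on the gauge rail and keep it there for a good ten seconds, so that the cook can scrape the drum out. Then lay the drum gently back on its rest stop without letting it bang, and let go of the lever. Do not touch the drum itself, never let it tip right over to the far stop, and leave the jars and the tumbler alone.

Things in the scene. Friction and masses are not known exactly. Their poses are not given: they have to be found in the camera images.
- stand: Red tilting stand fixed to the counter: foot plate 320 x 270 x 20 mm, two brackets. Origin: centre of its underside; x points away from the robot (apart from yaw), y left, z up. The tilt axis runs along its x through (0, 0, 130 mm). The near bracket's face is at x = -126 mm. On the far side a white gauge rail runs along y at x = 114 mm, z = 250 to 266 mm, on posts at y = +-120 mm.
- drum_tilt (a joint): Tilt of the steel drum about the stand's axis, rad; 0 = upright, positive = top leans to the stand's +y. Starts at rest on the rest stop at -0.35; far stop at +0.60. Top-heavy: gravity turns it away from upright with 0.32 N m x sin(tilt) nominally; bearing damping 0.075 N m s/rad, no dry friction. With the lever held still it drifts off balance with a time constant of 0.8 to 1.9 s.
- tilt_lever (a joint): Hand lever angle relative to the drum, rad, same axis and sense (lever from upright = drum_tilt + tilt_lever). Only a soft spring joins them: it turns the drum with 0.20 N m/rad x tilt_lever, slack at 0, damping 0.015 N m s/rad, travel +-1.3. Lever counterbalanced, 0.25 kg. To balance the drum at a tilt, tilt_lever must be about -1.6 x drum_tilt (-1.3 to -1.9 with the hidden mass).
- lever_grip (a point): Middle of the lever's black hand grip on the robot's side: a round rod 24 mm thick, parallel to the tilt axis, 150 mm from it, free from stand x = -156 to -227 mm (this point at x = -187 mm); a 22 mm wide steel blade at x = -148 mm carries it. Grip it from above, fingers closing along the stand's y; it can turn in the fingers as the lever swings on its 150 mm arc.
- pointer_tip (a point): Tip of the orange pointer (12 mm thick) fixed to the drum, beyond the gauge rail as seen from the robot, 150 mm from the tilt axis at stand x = 128 mm; upright when the drum is. Its y in the stand's frame is 150 mm x sin(drum_tilt).
- clip: Green clip fixed on the gauge rail, 16 mm wide, 41 mm tall, 20 to 45 mm to the stand's +y side of the middle. Origin: centre of its underside, at stand x = 109 mm, z = 262 mm. Its y in the stand's frame is the reading wanted for the pointer tip, within 13 mm either way.
- salt_jar: White plastic jar with red lid, 72 mm diameter, 120 mm tall, loose on the counter. Origin: centre of its underside. A bystander.
- canister: Steel canister, 72 mm diameter, 110 mm tall, loose on the counter. Origin: centre of its underside. A bystander.
- tumbler: Steel tumbler, 72 mm diameter, 85 mm tall, loose on the counter. Origin: centre of its underside. A bystander.
- drum_top (a point): Top of the black knob in the middle of the drum, 115 mm from the tilt axis. The drum with its stones and pointer (which the robot must not touch) turns with drum_tilt: 208 mm over the rim, rim 72 mm above the axis, bottom 55 mm below; 6 kg (hidden, +-20 %), centre of mass 5.4 mm above the axis, inertia about the axis 0.036 kg m2 (goes with the mass).

How it is judged:
By the outcome, as a careful person would: the job done as asked, in the order asked, and still so for the second after the job is handed in, with the robot touching nothing.
It also fails if it takes over 72 s, if anything falls off the work surface, if the arm or the gripper's body presses on something with over 40 N, if the wrist force passes 120 N, or if a joint passes its speed limit or range.

### The arm

A 6-joint arm with a two-finger parallel gripper is mounted at the origin on the work surface. World frame = base frame: x ahead of the robot, y to its left, z up, the work surface at z = 0. Lengths are in m, angles in rad, forces in N, time in s.
With the tool pointing down it reaches from about 0.35 to 0.975 m from the base axis. Payload 4.9 kg.
Tool frame: the origin (TCP) lies at the very end of the fingers, on their centre line; the grasp point (between the pads) lies 19 mm behind it; z points along the fingers, y is the line along which they close (so a half turn about z gives the same grasp; the last joint's range is limited). The gripper opens to 85 mm and grips with 20 to 120 N. Pads are 22 mm wide; open, the fingers measure 114 mm over their backs; the gripper's body (76 mm by 85 mm) begins 54 mm behind the grasp point. The pads swing forward as they close: fully open they stand 13 mm farther back than shut.
Start: joints at [1.143, 0.053, 1.613, -0, 1.476, -0.119], TCP at [0.19, 0.595, 0.231] pointing down, gripper open.
Joint ranges: [-3.01, 3.01], [-1.01, 2.22], [0.06, 2.58], [-1.02, 4.17], [0.09, 2.62], [-3.14, 3.14]. Speed limits (rad/s): [2.57, 2.57, 3.14, 3.14, 3.14, 3.14].

### API

Orientations are given as a unit quaternion [w, x, y, z].
In Python, from plant import monitor, vision, manip gives the robot as it stands. The module is installed in compiled form; this text tells all that it offers.
- The arm moves only by the tool arm_command, never from a script. Its argument "rows" is a list of rows, each a list of 3 entries, a list of its own where there are three numbers: the finger opening in mm, from 0 to 85.4, then the shift along the world's x, y, z in units of 30 cm (1.0 is 30 cm), then the turn, a rotation vector about the world's x, y, z in units of pi/2 rad (1.0 is pi/2 rad). In form: [[claw, [x, y, z], [wx, wy, wz]], ...]. A call has 1 to 12 rows; each row is the pose to reach, as a shift and turn from the pose commanded when the call began; what a row does not reach only later rows make up. A row lasts 1/12 s, in which the tool goes at most 41.7 mm and 7.16 degrees, less where a joint would pass 70% of its speed; a pose out of reach is approached as far as the arm can. A call with a number of a shift or a turn outside -1 to 1 is refused whole. A call with a gripper value outside its range is refused whole. The fingers move at their own pace and stop on an object; the grip force is fixed at half the most. Time passes only in rows, so rows that repeat a pose let the fingers close. It gives the time, the measured TCP pose, the force, the opening and the grip force at its end, in the units of the state.
- monitor.state(): the state, without advancing time (a new reading comes with each control period).
- vision.grab_frame(name): name is "scene" or "side" or "wrist"; returns a dict with "color" (384x512x3 uint8, red, green, blue), "z_map" (384x512 float32, m along the optical axis (not along the pixel's ray), 0 where there is no reading), "mtx" (3x3 intrinsics, pixels), "R" (3x3) and "t" (3): a world point X has camera coordinates R X + t. Camera axes: x right, y down, z forward; pixel columns grow to the right and rows downward; lengths in m; the calibration is good to about 2 mm. The wrist camera is an equidistant fisheye: a pixel r from the principal point sees the ray r / f radians off the axis. A picture is of the moment at which its call begins.
- manip.job_done(): hands the job in; it is judged then, once.
The state is a dict: "time": time; "joint_pos": joint angles; "joint_vel": joint speeds; "joint_efforts": joint torques, N m; "tool_pos": TCP position; "tool_rot": TCP orientation; "contact_force": force on the tool from outside, world axes, zero at the start; "ft_torque": the same for the moment, N m; "gripper_width": opening from 0.0 (shut) to 1.0 (fully open); "grasp_force": force on a finger pad.
Only numpy, scipy, OpenCV 4.12 (cv2) and the standard library are available. Lean on these libraries where they do the work, as an engineer would, in place of code of your own. Each camera call takes 0.05 s, during which the arm holds its last target. There are 200 camera calls.

## Working session

There is one attempt and no reset: what is moved stays moved. The work goes in short steps, Python scripts to look and compute and a tool call to move; the robot and the scene stay as the last step left them, time stands still between calls to the robot, and variables do not carry over. Pictures are saved under pics/ and viewed, at most 10 in all, crops included, and the job is handed in when it is done.

Besides the shell and the picture viewer there is one more tool, called after "Request:" by a JSON object that holds its "fn" and its "kwargs". arm_command: Moves the arm, as the interface text tells. Shifts and turns lie within -1 to 1; 1 stands for 30 cm of shift or pi/2 rad of turn. Its arguments: {"type":"object","properties":{"rows":{"type":"array"}},"required":["rows"]}

```bash
mkdir -p pics; python3 - <<'E'
from plant import monitor, vision
import cv2, numpy as np
s=monitor.state(); print(s)
ims=[]
for n in ("scene","side"):
    f=vision.grab_frame(n); np.savez(f"{n}.npz",**f); ims.append(f["color"][:,:,::-1])
    print(n,f["mtx"].tolist(),(-f["R"].T@f["t"]).round(3),f["R"].round(2).tolist())
for n,i in zip(("scene","side"),ims): cv2.imwrite(f"pics/{n}0.png",i)
E
```

```text
{'time': 0.0, 'joint_pos': array([ 1.14299563e+00,  5.33497351e-02,  1.61432586e+00, -1.14357010e-05,
        1.47601763e+00, -1.18974130e-01]), 'joint_vel': array([-0.00088141, -0.00015194, -0.00027717,  0.00184547, -0.00163703,
       -0.00095357]), 'joint_efforts': array([-1.24998160e-04, -3.93719566e+01, -3.70157647e+01,  2.90909611e-05,
        7.52463442e-03, -2.37542645e-05]), 'tool_pos': array([0.18968209, 0.59484757, 0.23004842]), 'tool_rot': array([-2.78092259e-04,  1.53799762e-01,  9.88101478e-01, -1.01282045e-03]), 'contact_force': array([-0.76108049,  0.06130758, -0.44112612]), 'ft_torque': array([-0.02444629,  0.04512083,  0.07458236]), 'grasp_force': 0.0, 'gripper_width': 0.9962738665843001}
scene [[386.39712611476256, 0.0, 253.35039073806487], [0.0, 386.39712611476256, 187.73282730375897], [0.0, 0.0, 1.0]] [ 1.354 -0.689  0.932] [[0.68, 0.73, -0.02], [0.43, -0.42, -0.8], [-0.59, 0.54, -0.6]]
side [[360.18468389822795, 0.0, 253.68815973756634], [0.0, 360.18468389822795, 192.71277219964406], [0.0, 0.0, 1.0]] [0.542 1.066 0.873] [[-1.0, -0.03, -0.02], [-0.01, 0.54, -0.84], [0.04, -0.84, -0.54]]
```

View pics/scene0.png

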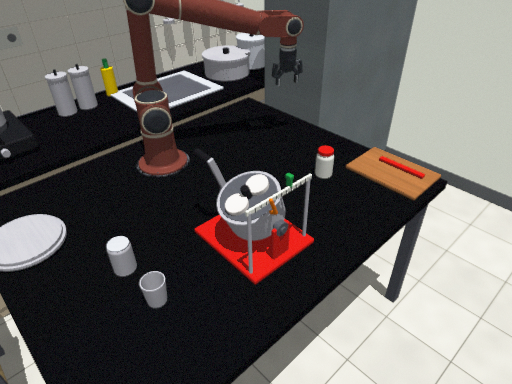

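View pics/side0.png

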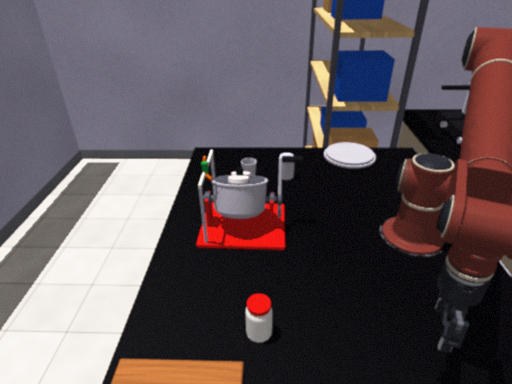

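The scene view shows the red stand with its plate around (255,240), the clip at (289,180), the orange pointer at (273,207), and the lever grip at (200,155). The side view shows the plate around (243,225), the grip near (290,158), and the clip at (206,167). The salt jar is at (259,318), and the canister and tumbler are behind the stand.

```bash
cat > h.py <<'E'
import numpy as np, cv2
def pts(f):
    z=f["z_map"]; K=f["mtx"]; v,u=np.mgrid[:384,:512]
    c=np.stack([(u-K[0,2])/K[0,0]*z,(v-K[1,2])/K[1,1]*z,z],-1)
    P=(c-f["t"])@f["R"]; P[z<=0]=np.nan
    return P
def hsv(f): return cv2.cvtColor(f["color"],cv2.COLOR_RGB2HSV)
def masks(f):
    h=hsv(f); H,S,V=[h[...,i].astype(int) for i in range(3)]
    return dict(red=((H<4)|(H>176))&(S>200)&(V>120), green=(H>45)&(H<80)&(S>120)&(V>60), orange=(H>7)&(H<20)&(S>170)&(V>130))
E
python3 - <<'E'
from h import *
for n in ("scene","side"):
    f=np.load(n+".npz"); P=pts(f); m=masks(f)
    near=(P[...,0]>.3)&(P[...,0]<1)&(abs(P[...,1])<.35)
    p=P[m["red"]&near&(P[...,2]>.012)&(P[...,2]<.03)]
    r=cv2.minAreaRect((p[:,:2]*1000).astype(np.float32)); print(n,"plate",len(p),r,np.median(p[:,2]))
    for c in("green","orange"):
        q=P[m[c]&near&(P[...,2]>.1)]; 
        vu=np.argwhere(m[c]&near&(P[...,2]>.1))
        print(c,len(q),np.median(q,0).round(4),q.min(0).round(3),q.max(0).round(3),vu.min(0),vu.max(0))
    h=hsv(f); 
    for nm,(a,b,c,d) in dict(scene=dict(scene=(140,175,185,235)),side=dict(side=(145,175,280,310)))[n].items():
        w=np.zeros((384,512),bool); w[a:b,c:d]=1
        w&=near&(P[...,2]>.1)&(h[...,2]<70); q=P[w]; print("grip",len(q),np.median(q,0).round(4),q.min(0).round(3),q.max(0).round(3))
    # bystanders
    w=near2=(P[...,0]>.2)&(P[...,0]<1.1)&(abs(P[...,1])<.7)&(P[...,2]>.03)&(P[...,2]<.13)
    k,l,st,ce=cv2.connectedComponentsWithStats(w.astype(np.uint8))
    for i in range(1,k):
        if st[i,4]>60: q=P[l==i]; print("obj",st[i],q.min(0).round(3),q.max(0).round(3))
E
```

```text
scene plate 1926 ((637.24755859375, -42.74711608886719), (271.6257019042969, 325.3485107421875), 88.7708969116211) 0.02071745925812169
green 86 [ 0.7604 -0.0072  0.2942] [ 0.745 -0.014  0.263] [0.769 0.003 0.306] [173 285] [186 293]
orange 46 [ 0.7784 -0.087   0.2447] [ 0.751 -0.101  0.206] [ 0.781 -0.071  0.278] [199 269] [213 277]
grip 121 [ 0.4602 -0.0953  0.2804] [ 0.421 -0.101  0.258] [ 0.499 -0.072  0.287]
obj [316 145  18  28 433] [0.533 0.392 0.03 ] [0.603 0.463 0.124]
obj [379 156  46  21 167] [0.686 0.651 0.03 ] [0.883 0.684 0.039]
obj [303 210   5  25  85] [0.759 0.067 0.032] [0.772 0.08  0.13 ]
obj [228 224  20  16 121] [ 0.624 -0.145  0.068] [ 0.703 -0.111  0.13 ]
obj [252 225  38  32 573] [ 0.702 -0.114  0.03 ] [ 0.783 -0.01   0.13 ]
obj [  5 236  55  29 416] [ 0.2  -0.7   0.03] [ 0.245 -0.531  0.04 ]
obj [107 236  28  35 759] [ 0.423 -0.465  0.03 ] [ 0.495 -0.394  0.115]
obj [248 247   5  25  97] [ 0.754 -0.172  0.031] [ 0.766 -0.16   0.13 ]
obj [139 271  28  32 653] [ 0.596 -0.457  0.03 ] [ 0.669 -0.386  0.09 ]
side plate 1414 ((637.1204833984375, -39.028106689453125), (273.2499084472656, 318.6097106933594), 88.7157974243164) 0.018725744226461317
green 62 [0.7556 0.0011 0.2875] [ 0.745 -0.006  0.264] [0.766 0.008 0.304] [161 201] [172 207]
orange 34 [ 0.7649 -0.0711  0.2117] [ 0.749 -0.096  0.197] [ 0.776 -0.061  0.276] [156 203] [179 211]
grip 110 [ 0.4513 -0.0793  0.2739] [ 0.419 -0.089  0.264] [ 0.49  -0.073  0.284]
obj [326 145  11  16  86] [ 0.201 -0.7    0.03 ] [ 0.241 -0.528  0.039]
obj [241 158  15  16 195] [ 0.6   -0.46   0.032] [ 0.666 -0.379  0.089]
obj [282 162  12  13 143] [ 0.422 -0.421  0.03 ] [ 0.476 -0.385  0.094]
obj [202 198  11  43 228] [ 0.747 -0.072  0.03 ] [0.774 0.083 0.13 ]
obj [214 200  62  26 337] [ 0.514 -0.029  0.032] [0.737 0.059 0.13 ]
obj [245 294  27  42 960] [0.53  0.402 0.03 ] [0.6   0.471 0.123]
```

Request:
{"fn": "arm_command", "kwargs": {"rows": [[85,[0.8,-1,0.43],[0,0,0.182]],[85,[0.8,-1,0.43],[0,0,0.182]],[85,[0.8,-1,0.43],[0,0,0.182]],[85,[0.8,-1,0.43],[0,0,0.182]],[85,[0.8,-1,0.43],[0,0,0.182]],[85,[0.8,-1,0.43],[0,0,0.182]],[85,[0.8,-1,0.43],[0,0,0.182]],[85,[0.8,-1,0.43],[0,0,0.182]],[85,[0.8,-1,0.43],[0,0,0.182]],[85,[0.8,-1,0.43],[0,0,0.182]],[85,[0.8,-1,0.43],[0,0,0.182]]]}}

```text
time: 1.02
tool_pos: [0.4332, 0.292, 0.3625]
tool_rot: [0.002, 0.015, 1.0, -0.0]
contact_force: [0.0, -0.1, 0.4]
gripper_width: 0.995
grasp_force: 0.0
```

```bash
cat >> h.py <<'E'
C=np.array([.637,-.042,0]); YAW=-.022
Rs=np.array([[np.cos(YAW),-np.sin(YAW),0],[np.sin(YAW),np.cos(YAW),0],[0,0,1]])
def rays(f,vu,xs):   # pixels -> stand-frame points on the plane x=xs
    K=f["mtx"]; d=np.c_[(vu[:,1]-K[0,2])/K[0,0],(vu[:,0]-K[1,2])/K[1,1],np.ones(len(vu))]@f["R"]@Rs
    o=(-f["R"].T@f["t"]-C)@Rs
    return o+d*((xs-o[0])/d[:,0])[:,None]
def angle(f,xs=.131):
    m=masks(f)["orange"]; P=(pts(f)-C)@Rs
    m&=(abs(P[...,0]-.128)<.03)&(abs(P[...,1])<.13)&(P[...,2]>.17)&(P[...,2]<.31)
    q=rays(f,np.argwhere(m).astype(float),xs); c=q.mean(0)
    return np.arctan2(c[1],c[2]-.13),len(q),c,q
E
python3 - <<'E'
from h import *
for n in("scene","side"):
    f=np.load(n+".npz")
    for xs in(.128,.134):
        a,k,c,q=angle(f,xs); print(n,xs,a,k,c.round(4),q.min(0).round(3),q.max(0).round(3))
    m=masks(f)["green"]; P=(pts(f)-C)@Rs; m&=(abs(P[...,0]-.109)<.03)&(P[...,2]>.24)
    q=rays(f,np.argwhere(m).astype(float),.109); print("clip",q.mean(0).round(4),q.min(0).round(3),q.max(0).round(3))
    for s in(-1,1): # posts / plate in stand frame
        w=(abs(P[...,0]-.114)<.02)&(abs(P[...,1]-s*.12)<.03)&(P[...,2]>.05)&(P[...,2]<.24); print("post",P[w].mean(0).round(4),P[w].min(0).round(3),P[w].max(0).round(3))
E
```

```text
scene 0.128 -0.2980005401799989 46 [ 0.128  -0.031   0.2309] [ 0.128 -0.048  0.197] [ 0.128 -0.015  0.267]
scene 0.134 -0.3300479655024407 46 [ 0.134  -0.037   0.2379] [ 0.134 -0.054  0.204] [ 0.134 -0.021  0.274]
clip [0.109  0.0519 0.277 ] [0.109 0.034 0.246] [0.109 0.068 0.302]
post [ 0.1268 -0.1225  0.1497] [ 0.12  -0.127  0.05 ] [ 0.132 -0.115  0.24 ]
post [0.1267 0.117  0.1493] [0.119 0.112 0.051] [0.132 0.125 0.239]
side 0.128 -0.3300124318220219 34 [ 0.128  -0.0343  0.23  ] [ 0.128 -0.099  0.156] [0.128 0.01  0.304]
side 0.134 -0.6328536827697709 34 [ 0.134  -0.0619  0.2144] [ 0.134 -0.128  0.138] [ 0.134 -0.016  0.29 ]
clip [0.109  0.0846 0.3086] [0.109 0.039 0.268] [0.109 0.13  0.346]
post [ 0.1225 -0.1157  0.1934] [ 0.117 -0.126  0.149] [ 0.131 -0.108  0.239]
post [0.1229 0.1244 0.1485] [0.117 0.117 0.052] [0.13  0.13  0.239]
```

Request:
{"fn": "arm_command", "kwargs": {"rows": [[85,[0.083,-1,0],[0,0,0]],[85,[0.083,-1,0],[0,0,0]],[85,[0.083,-1,0],[0,0,0]],[85,[0.083,-1,0],[0,0,0]],[85,[0.083,-1,0],[0,0,0]],[85,[0.083,-1,0],[0,0,0]],[85,[0.083,-1,0],[0,0,0]],[85,[0.083,-1,0],[0,0,0]],[85,[0.083,-1,0],[0,0,0]]]}}

```text
time: 1.77
tool_pos: [0.4547, -0.0065, 0.3594]
tool_rot: [-0.001, 0.014, 1.0, 0.0]
contact_force: [-0.1, -0.0, -0.2]
gripper_width: 0.999
grasp_force: 0.0
```

Request:
{"fn": "arm_command", "kwargs": {"rows": [[85,[0,-0.14,0],[0,0,0]],[85,[0,-0.28,0],[0,0,0]],[85,[0,-0.28,0],[0,0,0]],[85,[0,-0.28,-0.1],[0,0,0]],[85,[0,-0.28,-0.2],[0,0,0]]]}}

```text
time: 2.18
tool_pos: [0.4561, -0.0878, 0.3016]
tool_rot: [0.002, 0.011, 1.0, -0.0]
contact_force: [0.4, 0.1, 0.2]
gripper_width: 0.994
grasp_force: 0.0
```

```bash
sed -i 's/C=np.array(\[.637/C=np.array([.646/' h.py; python3 - <<'E'
from h import *
from plant import vision, monitor
f=vision.grab_frame("scene"); w=vision.grab_frame("side")
for xs in(.125,.129,.133): print(xs,angle(f,xs)[:2])
a=cv2.resize(f["color"][110:260,160:360],None,fx=2.5,fy=2.5,interpolation=cv2.INTER_CUBIC)
b=cv2.resize(w["color"][110:260,170:370],None,fx=2.5,fy=2.5,interpolation=cv2.INTER_CUBIC)
cv2.imwrite("pics/p1.png",np.vstack([a,b])[:,:,::-1][:750][::1] if 0 else cv2.resize(np.hstack([a,b]),(800,300))[:,:,::-1])
P=(pts(f)-C)@Rs; m=masks(f)["green"]&(abs(P[...,0]-.109)<.03)&(P[...,2]>.24); q=P[m]; print(np.percentile(q,[5,25,50,75,95],0).round(4))
print(monitor.state()["tool_pos"])
E
```

```text
0.125 (np.float64(-0.33426752828008727), 46)
0.129 (np.float64(-0.3527526781175399), 46)
0.133 (np.float64(-0.3695597088934164), 46)
[[0.1016 0.0323 0.2683]
 [0.1066 0.0354 0.2796]
 [0.1135 0.0373 0.2931]
 [0.1187 0.0396 0.3022]
 [0.1211 0.0445 0.3046]]
[ 0.45255189 -0.08609568  0.29414484]
```

View pics/p1.png

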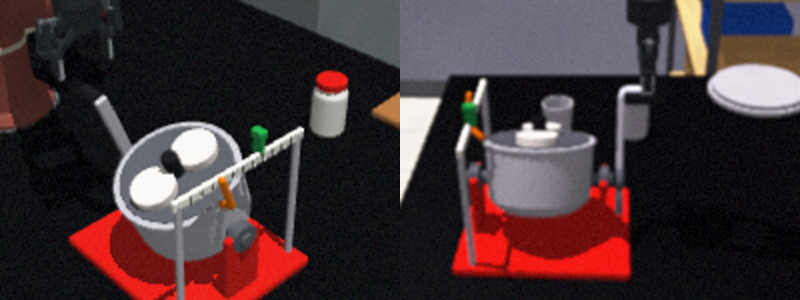

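The left crop shows the fingers at (85,45) above the black grip at (85,85), the clip at (258,140) and the pointer at (228,195). In the right crop the gripper is directly above the grip at (640,95). I'll lower it and close.

Request:
{"fn": "arm_command", "kwargs": {"rows": [[85,[0,0,-0.08],[0,0,0]],[85,[0,0,-0.16],[0,0,0]],[85,[0,0,-0.16],[0,0,0]],[85,[0,0,-0.16],[0,0,0]]]}}

```text
time: 2.62
tool_pos: [0.4547, -0.0873, 0.2525]
tool_rot: [-0.001, 0.011, 1.0, 0.0]
contact_force: [0.1, 0.1, 1.1]
gripper_width: 0.993
grasp_force: 0.0
```

Request:
{"fn": "arm_command", "kwargs": {"rows": [[10,[0,0,0],[0,0,0]],[10,[0,0,0],[0,0,0]],[10,[0,0,0],[0,0,0]],[10,[0,0,0],[0,0,0]],[10,[0,0,0],[0,0,0]],[10,[0,0,0],[0,0,0]],[10,[0,0,0],[0,0,0]]]}}

```text
time: 3.2
tool_pos: [0.4551, -0.0889, 0.2533]
tool_rot: [0.001, 0.012, 1.0, -0.0]
contact_force: [-0.7, -1.4, 4.3]
gripper_width: 0.26
grasp_force: 58.6
```

```bash
sed -i 's/xs=.131/xs=.1285/' h.py; python3 - <<'E'
from h import *
from plant import vision, monitor
s=monitor.state(); print(s["time"],s["tool_pos"],s["contact_force"],s["gripper_width"],s["grasp_force"])
f=vision.grab_frame("scene"); print(angle(f)[:2])
w=vision.grab_frame("side"); print(angle(vision.grab_frame("scene"))[:2])
a=cv2.resize(f["color"][110:260,160:360],(400,300),interpolation=cv2.INTER_CUBIC)
b=cv2.resize(w["color"][110:260,170:370],(400,300),interpolation=cv2.INTER_CUBIC)
cv2.imwrite("pics/p2.png",np.hstack([a,b])[:,:,::-1])
E
```

```text
3.2 [ 0.45514459 -0.08892073  0.2533244 ] [-0.65432764 -1.39749325  4.33889989] 0.2596299922741461 58.61204981803894
(np.float64(-0.3513208961340543), 48)
(np.float64(-0.3484901558938763), 47)
```

View pics/p2.png

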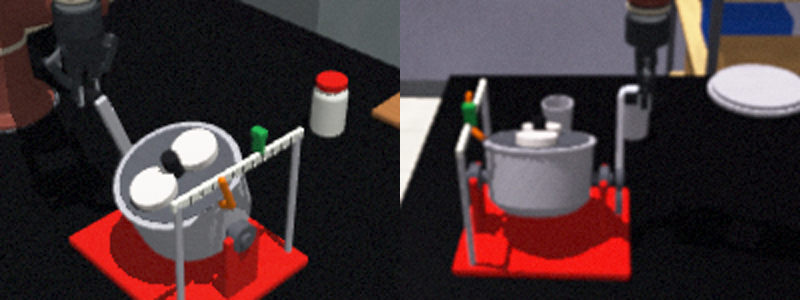

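Grip confirmed: the fingers are round the rod at (75,75) left and (645,75) right, and the drum is still at −0.35. Next I'll write the estimator and planner.

```bash
cat > step.py <<'E'
# usage: step.py NROWS  : look, fit the state, plan the next rows (kept in log.json as pending)
import json,os,sys
from h import *
from scipy.optimize import least_squares
from plant import vision, monitor
N=int(sys.argv[1]); DT=1/12; LAG=.05
th0=-.35; u0=np.array([np.sin(th0),np.cos(th0)])
D=json.load(open("log.json")) if os.path.exists("log.json") else dict(L=[[0,th0]],M=[],pend=None,yz=[0,0],m=1.,lb=0.,ref=None)
t=monitor.state()["time"]
if D["pend"]:
    p=D["pend"]; n=len(p["L"]); ts=t-n*DT
    if abs(ts-p["t"])>.12: print("WARN time mismatch",ts,p["t"])
    D["L"]+=[[ts,D["L"][-1][1]]]+[[ts+(i+1)*DT,l] for i,l in enumerate(p["L"])]; D["yz"]=p["yz"]; D["pend"]=None
for i in range(int(sys.argv[2]) if len(sys.argv)>2 else 1):
    tm=monitor.state()["time"]; a,k,_,_=angle(vision.grab_frame("scene")); D["M"].append([tm,float(a)])
t=monitor.state()["time"]
def sim(tq,th,w,m,Lt,Lv,lb):   # rk-like fine euler, stop at -.35
    h=.01; n=int(round((tq[-1]-tq[0])/h))+1; T=tq[0]+h*np.arange(n+1)
    L=np.interp(T-LAG,Lt,Lv)+lb; dL=np.gradient(L,h); O=np.empty((n+1,2))
    for i in range(n+1):
        O[i]=th,w
        w+=h*(.32*m*np.sin(th)+.2*(L[i]-th)+.015*(dL[i]-w)-.075*w)/(.036*m); th+=h*w
        if th<-.35: th,w=-.35,max(w,0)
    return np.interp(tq,T,O[:,0]),np.interp(tq,T,O[:,1])
Lt,Lv=np.array(D["L"]).T; M=np.array(D["M"]); W=M[M[:,0]>t-2.6]
if len(W)>1:
    tq=np.r_[W[:,0],t]; rest=W[0,1]<-.335
    g0=[W[0,1] if not rest else -.35,0,D["m"],D["lb"]]
    def res(x):
        y=sim(tq,*x[:3],Lt,Lv,x[3])[0]
        return np.r_[(y[:-1]-W[:,1])/.008,(x[2]-D["m"])/.06,(x[3]-D["lb"])/.02,(x[2]-1)/.15,x[3]/.04,(np.r_[x[0]+.35,x[1]]/.003 if rest else np.r_[0,x[1]/.4])]
    x=least_squares(res,g0,diff_step=1e-4).x; y,v=sim(tq,*x[:3],Lt,Lv,x[3]); th,w=y[-1],v[-1]; D["m"],D["lb"]=float(x[2]),float(x[3]); r=(y[:-1]-W[:,1])
    print("resid",r[-5:].round(3))
else: th,w=-.35,0.
m,lb=D["m"],D["lb"]
R=D["ref"]; 
if os.path.exists("newref.json"):
    q=json.load(open("newref.json")); os.remove("newref.json"); R=D["ref"]=dict(t0=t+q.get("wait",0),a=th,b=q["b"],T=q["T"])
def ref(tt):
    s=np.clip((tt-R["t0"])/R["T"],0,1); return R["a"]+(R["b"]-R["a"])*(10*s**3-15*s**4+6*s**5)
H=2.8; kt=np.r_[0,np.arange(.25,H+.01,.25)]; tq=t+np.arange(0,H,.1); Lc=Lv[-1]
rf=ref(tq)
def plan(x):
    kl=np.r_[Lc,x]; keep=Lt>t-1
    y,v=sim(tq,th,w,m,np.r_[Lt[keep],t,t+kt[1:]],np.r_[Lv[keep],Lc,x],lb)
    return np.r_[(y-rf)/.02,(y[-1]-rf[-1])/.004,(v[-1]-(rf[-1]-rf[-2])/.1)/.02,np.diff(kl)/.15,np.diff(kl,2)/.25, np.maximum(abs(x)-.75,0)/.02], y,v
eq=rf[np.searchsorted(tq,t+kt[1:]).clip(0,len(tq)-1)]; x0=eq-1.6*m*np.sin(eq)
x=least_squares(lambda x:plan(x)[0],x0,diff_step=1e-3,max_nfev=40).x; _,y,v=plan(x)
Lr=np.interp(np.arange(1,N+1)*DT,kt,np.r_[Lc,x]); rows=[]; Lx=[]
for l in Lr:
    d=.15*(np.array([np.sin(l),np.cos(l)])-u0); s=((d-D["yz"])/.3).round(3); rows.append([10,[round(float(.022*s[0]),3),float(s[0]),float(s[1])],[0,0,0]])
    Lx.append(float(np.arcsin((D["yz"][0]+.3*s[0])/.15+u0[0])))
D["pend"]=dict(t=t,L=Lx,yz=[D["yz"][0]+.3*rows[-1][1][1],D["yz"][1]+.3*rows[-1][1][2]])
json.dump(D,open("log.json","w"))
print(f"t {t:.2f} meas {D['M'][-1][1]:.3f} px {k} est {th:.3f} w {w:.3f} m {m:.3f} lb {lb:.3f} ref {ref(t):.3f} L {Lc:.3f}->{Lr[-1]:.3f}; pred",np.interp(t+N*DT,tq,y).round(3),"later",y[::6].round(2))
print(json.dumps(rows))
E
echo '{"b":0.263,"T":5,"wait":0.8}' > newref.json; time python3 step.py 12
```

```text
t 3.40 meas -0.350 px 48 est -0.350 w 0.000 m 1.000 lb 0.000 ref -0.350 L -0.350->0.137; pred -0.35 later [-0.35 -0.35 -0.35 -0.31 -0.23]
[[10, [0.0, 0.019, 0.007], [0, 0, 0]], [10, [0.001, 0.039, 0.013], [0, 0, 0]], [10, [0.001, 0.059, 0.018], [0, 0, 0]], [10, [0.002, 0.079, 0.022], [0, 0, 0]], [10, [0.002, 0.1, 0.025], [0, 0, 0]], [10, [0.003, 0.12, 0.028], [0, 0, 0]], [10, [0.003, 0.14, 0.029], [0, 0, 0]], [10, [0.004, 0.161, 0.03], [0, 0, 0]], [10, [0.004, 0.181, 0.03], [0, 0, 0]], [10, [0.004, 0.201, 0.029], [0, 0, 0]], [10, [0.005, 0.22, 0.028], [0, 0, 0]], [10, [0.005, 0.24, 0.026], [0, 0, 0]]]
real	0m2.792s
user	0m1.887s
sys	0m0.398s
```

Request:
{"fn": "arm_command", "kwargs": {"rows": [[10,[0.0,0.019,0.007],[0,0,0]],[10,[0.001,0.039,0.013],[0,0,0]],[10,[0.001,0.059,0.018],[0,0,0]],[10,[0.002,0.079,0.022],[0,0,0]],[10,[0.002,0.1,0.025],[0,0,0]],[10,[0.003,0.12,0.028],[0,0,0]],[10,[0.003,0.14,0.029],[0,0,0]],[10,[0.004,0.161,0.03],[0,0,0]],[10,[0.004,0.181,0.03],[0,0,0]],[10,[0.004,0.201,0.029],[0,0,0]],[10,[0.005,0.22,0.028],[0,0,0]],[10,[0.005,0.24,0.026],[0,0,0]]]}}

```text
time: 4.4
tool_pos: [0.4575, -0.0178, 0.2621]
tool_rot: [0.002, 0.012, 1.0, -0.002]
contact_force: [1.2, -5.9, 7.5]
gripper_width: 0.254
grasp_force: 61.5
```

```bash
python3 step.py 5
```

```text
resid [ 0.    -0.001]
t 4.45 meas -0.349 px 45 est -0.350 w 0.000 m 1.000 lb 0.000 ref -0.349 L 0.138->0.252; pred -0.343 later [-0.35 -0.33 -0.26 -0.14 -0.01]
[[10, [0.0, 0.017, -0.003], [0, 0, 0]], [10, [0.001, 0.034, -0.006], [0, 0, 0]], [10, [0.001, 0.051, -0.01], [0, 0, 0]], [10, [0.001, 0.054, -0.011], [0, 0, 0]], [10, [0.001, 0.056, -0.011], [0, 0, 0]]]
```

Request:
{"fn": "arm_command", "kwargs": {"rows": [[10,[0.0,0.017,-0.003],[0,0,0]],[10,[0.001,0.034,-0.006],[0,0,0]],[10,[0.001,0.051,-0.01],[0,0,0]],[10,[0.001,0.054,-0.011],[0,0,0]],[10,[0.001,0.056,-0.011],[0,0,0]]]}}

```text
time: 4.87
tool_pos: [0.4578, -0.0013, 0.2584]
tool_rot: [0.002, 0.012, 1.0, -0.003]
contact_force: [1.9, -5.6, 6.1]
gripper_width: 0.258
grasp_force: 62.2
```

```bash
python3 step.py 5
```

```text
resid [ 0.    -0.001 -0.007]
t 4.92 meas -0.299 px 51 est -0.295 w 0.223 m 0.877 lb 0.021 ref -0.336 L 0.252->0.031; pred -0.258 later [-0.3  -0.27 -0.17 -0.04  0.09]
[[10, [-0.001, -0.059, 0.011], [0, 0, 0]], [10, [-0.003, -0.12, 0.015], [0, 0, 0]], [10, [-0.004, -0.18, 0.012], [0, 0, 0]], [10, [-0.003, -0.144, 0.015], [0, 0, 0]], [10, [-0.002, -0.109, 0.015], [0, 0, 0]]]
```

```bash
sed -i 's#(y-rf)/.02#(y-rf)/.05#' step.py; python3 - <<'E'
import json
D=json.load(open("log.json")); D["pend"]=None; D["ref"]["t0"]-=.5; json.dump(D,open("log.json","w"))
E
python3 step.py 4
```

```text
resid [ 0.    -0.001 -0.001 -0.001]
t 4.97 meas -0.288 px 47 est -0.276 w 0.261 m 0.864 lb 0.022 ref -0.284 L 0.252->0.075; pred -0.196 later [-0.28 -0.16 -0.06  0.08  0.19]
[[10, [-0.001, -0.029, 0.006], [0, 0, 0]], [10, [-0.001, -0.058, 0.011], [0, 0, 0]], [10, [-0.002, -0.087, 0.014], [0, 0, 0]], [10, [-0.002, -0.087, 0.014], [0, 0, 0]]]
```

Request:
{"fn": "arm_command", "kwargs": {"rows": [[10,[-0.001,-0.029,0.006],[0,0,0]],[10,[-0.001,-0.058,0.011],[0,0,0]],[10,[-0.002,-0.087,0.014],[0,0,0]],[10,[-0.002,-0.087,0.014],[0,0,0]]]}}

```text
time: 5.3
tool_pos: [0.4573, -0.0247, 0.2634]
tool_rot: [0.002, 0.011, 1.0, 0.003]
contact_force: [1.5, 4.8, 10.1]
gripper_width: 0.262
grasp_force: 61.1
```

```bash
python3 step.py 4
```

```text
resid [ 0.    -0.001 -0.004 -0.004  0.003]
t 5.35 meas -0.205 px 50 est -0.195 w 0.142 m 0.865 lb 0.019 ref -0.224 L 0.075->0.133; pred -0.151 later [-0.2  -0.1   0.04  0.16  0.23]
[[10, [0.0, 0.009, -0.001], [0, 0, 0]], [10, [0.0, 0.017, -0.002], [0, 0, 0]], [10, [0.001, 0.026, -0.003], [0, 0, 0]], [10, [0.001, 0.029, -0.003], [0, 0, 0]]]
```

Model tracks well.

Request:
{"fn": "arm_command", "kwargs": {"rows": [[10,[0.0,0.009,-0.001],[0,0,0]],[10,[0.0,0.017,-0.002],[0,0,0]],[10,[0.001,0.026,-0.003],[0,0,0]],[10,[0.001,0.029,-0.003],[0,0,0]]]}}

```text
time: 5.68
tool_pos: [0.4575, -0.0176, 0.2626]
tool_rot: [0.002, 0.011, 1.0, -0.001]
contact_force: [1.4, -2.4, 9.4]
gripper_width: 0.26
grasp_force: 61.1
```

```bash
python3 step.py 5
```

```text
resid [-0.001 -0.004 -0.005  0.     0.002]
t 5.73 meas -0.158 px 52 est -0.149 w 0.152 m 0.859 lb 0.014 ref -0.148 L 0.133->0.140; pred -0.066 later [-0.15 -0.02  0.12  0.21  0.25]
[[10, [0.0, 0.004, -0.001], [0, 0, 0]], [10, [0.0, 0.009, -0.001], [0, 0, 0]], [10, [0.0, 0.013, -0.002], [0, 0, 0]], [10, [0.0, 0.008, -0.001], [0, 0, 0]], [10, [0.0, 0.003, -0.001], [0, 0, 0]]]
```

Request:
{"fn": "arm_command", "kwargs": {"rows": [[10,[0.0,0.004,-0.001],[0,0,0]],[10,[0.0,0.009,-0.001],[0,0,0]],[10,[0.0,0.013,-0.002],[0,0,0]],[10,[0.0,0.008,-0.001],[0,0,0]],[10,[0.0,0.003,-0.001],[0,0,0]]]}}

```text
time: 6.15
tool_pos: [0.4575, -0.0172, 0.2625]
tool_rot: [0.002, 0.011, 1.0, -0.001]
contact_force: [0.3, -1.9, 10.0]
gripper_width: 0.257
grasp_force: 61.2
```

```bash
python3 step.py 5
```

```text
resid [-0.005 -0.005  0.     0.001  0.001]
t 6.20 meas -0.069 px 57 est -0.057 w 0.240 m 0.848 lb 0.010 ref -0.043 L 0.140->0.071; pred 0.046 later [-0.06  0.09  0.19  0.25  0.26]
[[10, [-0.0, -0.007, 0.001], [0, 0, 0]], [10, [-0.0, -0.013, 0.002], [0, 0, 0]], [10, [-0.0, -0.02, 0.003], [0, 0, 0]], [10, [-0.001, -0.027, 0.003], [0, 0, 0]], [10, [-0.001, -0.034, 0.004], [0, 0, 0]]]
```

Request:
{"fn": "arm_command", "kwargs": {"rows": [[10,[0,-0.007,0.001],[0,0,0]],[10,[0,-0.013,0.002],[0,0,0]],[10,[0,-0.02,0.003],[0,0,0]],[10,[-0.001,-0.027,0.003],[0,0,0]],[10,[-0.001,-0.034,0.004],[0,0,0]]]}}

```text
time: 6.62
tool_pos: [0.4573, -0.0246, 0.2634]
tool_rot: [0.002, 0.011, 1.0, 0.003]
contact_force: [1.8, 7.4, 9.7]
gripper_width: 0.255
grasp_force: 61.1
```

```bash
python3 step.py 5
```

```text
resid [-0.003  0.003 -0.002 -0.015  0.011]
t 6.67 meas -0.004 px 76 est 0.016 w 0.165 m 0.799 lb -0.015 ref 0.061 L 0.071->0.120; pred 0.105 later [0.02 0.15 0.25 0.26 0.26]
[[10, [0.0, 0.015, -0.001], [0, 0, 0]], [10, [0.001, 0.03, -0.003], [0, 0, 0]], [10, [0.001, 0.046, -0.005], [0, 0, 0]], [10, [0.001, 0.035, -0.004], [0, 0, 0]], [10, [0.001, 0.024, -0.002], [0, 0, 0]]]
```

```bash
cat > dbg.py <<'E'
from h import *
from plant import vision
f=vision.grab_frame("scene"); a,k,c,q=angle(f); print(a,k)
z=q[:,2]-.13
for lo in np.arange(.04,.17,.02):
    s=(z>=lo)&(z<lo+.02)
    if s.any(): print(lo.round(2),s.sum(),np.arctan2(q[s,1].mean(),z[s].mean()).round(3))
cv2.imwrite("pics/d.png",cv2.resize(f["color"][150:250,220:330],(660,600),interpolation=cv2.INTER_NEAREST)[:,:,::-1])
E
python3 dbg.py
python3 - <<'E'
import json
D=json.load(open("log.json")); D["pend"]=None; json.dump(D,open("log.json","w"))
E
python3 step.py 4
```

```text
0.004065236415888146 76
0.08 21 -0.031
0.1 26 -0.013
0.12 16 0.034
0.14 13 0.033
resid [ 0.006 -0.    -0.015  0.008  0.001]
t 6.77 meas 0.018 px 77 est 0.026 w 0.142 m 0.782 lb -0.022 ref 0.082 L 0.071->0.161; pred 0.09 later [0.03 0.16 0.25 0.26 0.26]
[[10, [0.0, 0.019, -0.002], [0, 0, 0]], [10, [0.001, 0.038, -0.004], [0, 0, 0]], [10, [0.001, 0.057, -0.007], [0, 0, 0]], [10, [0.001, 0.045, -0.005], [0, 0, 0]]]
```

View pics/d.png

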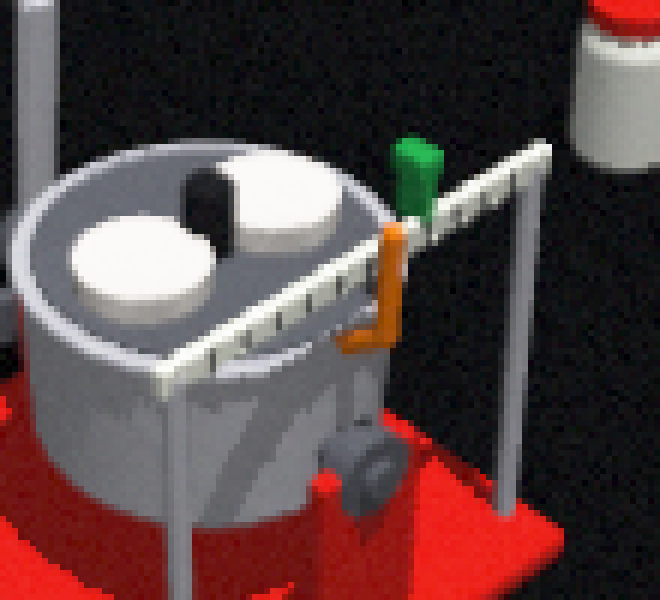

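The pointer is an L: its upright is at (393,285) and its horizontal foot at (370,340) drags the centroid down. I'll use only the upper bar and recalibrate at rest.

```bash
python3 - <<'E'
import json
s=open("h.py").read()
s=s.replace("    q=rays(f,np.argwhere(m).astype(float),xs); c=q.mean(0)\n","    q=rays(f,np.argwhere(m).astype(float),xs); q=q[np.hypot(q[:,1],q[:,2]-.13)>RMIN]; c=q.mean(0)\n").replace("def angle","RMIN=.108\ndef angle")
open("h.py","w").write(s)
import h,numpy as np
f=np.load("scene.npz")
for xs in(.122,.1285,.133): print(xs,h.angle(f,xs)[:2])
D=json.load(open("log.json")); D["pend"]=None; D["M"]=D["M"][:-3]; D["m"]=.86;D["lb"]=.01; json.dump(D,open("log.json","w"))
E
python3 step.py 4
```

```text
0.122 (np.float64(-0.3153480471785972), 22)
0.1285 (np.float64(-0.3518196789236006), 30)
0.133 (np.float64(-0.3722380966502908), 35)
resid [-0.004 -0.005  0.    -0.002  0.001]
t 6.82 meas 0.056 px 47 est 0.068 w 0.201 m 0.831 lb 0.000 ref 0.093 L 0.071->0.046; pred 0.137 later [0.07 0.19 0.25 0.26 0.26]
[[10, [-0.0, -0.001, 0.0], [0, 0, 0]], [10, [-0.0, -0.003, 0.0], [0, 0, 0]], [10, [-0.0, -0.004, 0.0], [0, 0, 0]], [10, [-0.0, -0.013, 0.001], [0, 0, 0]]]
```

Request:
{"fn": "arm_command", "kwargs": {"rows": [[10,[0,-0.001,0],[0,0,0]],[10,[0,-0.003,0],[0,0,0]],[10,[0,-0.004,0],[0,0,0]],[10,[0,-0.013,0.001],[0,0,0]]]}}

```text
time: 7.15
tool_pos: [0.4572, -0.0279, 0.2632]
tool_rot: [0.002, 0.011, 1.0, 0.003]
contact_force: [1.9, 4.2, 9.9]
gripper_width: 0.255
grasp_force: 62.2
```

```bash
python3 step.py 4
```

```text
resid [-0.     0.002 -0.002  0.002 -0.002]
t 7.20 meas 0.145 px 49 est 0.155 w 0.227 m 0.855 lb 0.005 ref 0.163 L 0.045->-0.070; pred 0.219 later [0.15 0.24 0.26 0.26 0.26]
[[10, [-0.0, -0.017, 0.0], [0, 0, 0]], [10, [-0.001, -0.035, 0.0], [0, 0, 0]], [10, [-0.001, -0.052, -0.001], [0, 0, 0]], [10, [-0.001, -0.058, -0.001], [0, 0, 0]]]
```

Request:
{"fn": "arm_command", "kwargs": {"rows": [[10,[0,-0.017,0],[0,0,0]],[10,[-0.001,-0.035,0],[0,0,0]],[10,[-0.001,-0.052,-0.001],[0,0,0]],[10,[-0.001,-0.058,-0.001],[0,0,0]]]}}

```text
time: 7.53
tool_pos: [0.4567, -0.0464, 0.262]
tool_rot: [0.002, 0.011, 1.0, 0.002]
contact_force: [2.9, 5.2, 5.6]
gripper_width: 0.258
grasp_force: 63.5
```

```bash
python3 step.py 4
```

```text
resid [ 0.    -0.     0.001 -0.003  0.001]
t 7.58 meas 0.217 px 54 est 0.225 w 0.123 m 0.865 lb 0.005 ref 0.216 L -0.071->-0.103; pred 0.253 later [0.23 0.26 0.26 0.26 0.26]
[[10, [-0.0, -0.005, -0.0], [0, 0, 0]], [10, [-0.0, -0.01, -0.001], [0, 0, 0]], [10, [-0.0, -0.015, -0.001], [0, 0, 0]], [10, [-0.0, -0.016, -0.001], [0, 0, 0]]]
```

Request:
{"fn": "arm_command", "kwargs": {"rows": [[10,[0,-0.005,0],[0,0,0]],[10,[0,-0.01,-0.001],[0,0,0]],[10,[0,-0.015,-0.001],[0,0,0]],[10,[0,-0.016,-0.001],[0,0,0]]]}}

```text
time: 7.92
tool_pos: [0.4566, -0.0509, 0.262]
tool_rot: [0.002, 0.011, 1.0, 0.002]
contact_force: [2.2, 5.0, 6.6]
gripper_width: 0.256
grasp_force: 63.1
```

```bash
python3 step.py 5
```

```text
resid [ 0.     0.002 -0.003 -0.     0.001]
t 7.97 meas 0.248 px 51 est 0.251 w 0.033 m 0.865 lb 0.003 ref 0.248 L -0.103->-0.095; pred 0.259 later [0.25 0.26 0.26 0.26 0.26]
[[10, [0.0, 0.002, -0.0], [0, 0, 0]], [10, [0.0, 0.003, -0.0], [0, 0, 0]], [10, [0.0, 0.005, 0.0], [0, 0, 0]], [10, [0.0, 0.005, 0.0], [0, 0, 0]], [10, [0.0, 0.004, 0.0], [0, 0, 0]]]
```

Request:
{"fn": "arm_command", "kwargs": {"rows": [[10,[0,0.002,0],[0,0,0]],[10,[0,0.003,0],[0,0,0]],[10,[0,0.005,0],[0,0,0]],[10,[0,0.005,0],[0,0,0]],[10,[0,0.004,0],[0,0,0]]]}}

```text
time: 8.38
tool_pos: [0.4566, -0.05, 0.262]
tool_rot: [0.002, 0.011, 1.0, 0.002]
contact_force: [2.0, 2.8, 8.1]
gripper_width: 0.26
grasp_force: 63.1
```

```bash
sed -i 's#a,k,_,_=angle(vision.grab_frame("scene"))#F=vision.grab_frame("scene"); np.savez("last.npz",**F); a,k,_,_=angle(F)#' step.py; python3 step.py 6
python3 - <<'E'
from h import *
f=np.load("last.npz"); P=(pts(f)-C)@Rs; M=masks(f)
for c in("orange","green"):
    m=M[c]&(abs(P[...,0]-.12)<.04)&(P[...,2]>.25)&(abs(P[...,1])<.1); q=P[m]; print(c,m.sum(),np.percentile(q,[5,50,95],0).round(4).tolist())
cv2.imwrite("pics/e.png",cv2.resize(f["color"][150:250,220:330],(660,600),interpolation=cv2.INTER_NEAREST)[:,:,::-1])
E
```

```text
resid [ 0.001 -0.002  0.     0.001 -0.   ]
t 8.43 meas 0.260 px 51 est 0.260 w 0.013 m 0.874 lb -0.001 ref 0.262 L -0.095->-0.102; pred 0.263 later [0.26 0.26 0.26 0.26 0.26]
[[10, [-0.0, -0.001, -0.0], [0, 0, 0]], [10, [-0.0, -0.002, -0.0], [0, 0, 0]], [10, [-0.0, -0.003, -0.0], [0, 0, 0]], [10, [-0.0, -0.003, -0.0], [0, 0, 0]], [10, [-0.0, -0.003, -0.0], [0, 0, 0]], [10, [-0.0, -0.003, -0.0], [0, 0, 0]]]
orange 38 [[0.1278, 0.0267, 0.2521], [0.1325, 0.0323, 0.2678], [0.1345, 0.0366, 0.2797]]
green 84 [[0.1019, 0.0326, 0.2702], [0.1133, 0.0372, 0.2937], [0.1207, 0.0444, 0.3051]]
```

View pics/e.png

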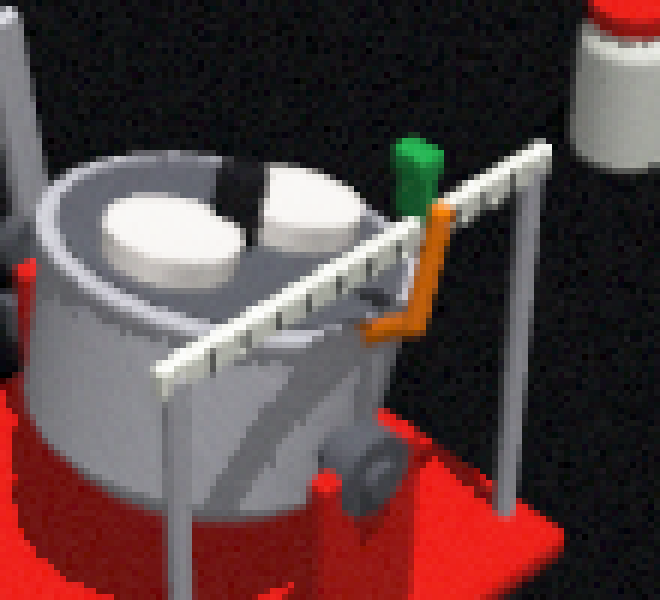

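The pointer tip at (440,205) sits just in front of the clip at (418,175); the 3D points give the tip at y≈0.037 and the clip at ≈0.038. Now holding.

Request:
{"fn": "arm_command", "kwargs": {"rows": [[10,[0,-0.001,0],[0,0,0]],[10,[0,-0.002,0],[0,0,0]],[10,[0,-0.003,0],[0,0,0]],[10,[0,-0.003,0],[0,0,0]],[10,[0,-0.003,0],[0,0,0]],[10,[0,-0.003,0],[0,0,0]]]}}

```text
time: 8.93
tool_pos: [0.4566, -0.0506, 0.262]
tool_rot: [0.002, 0.011, 1.0, 0.002]
contact_force: [2.0, 4.1, 6.9]
gripper_width: 0.258
grasp_force: 63.1
```

```bash
python3 step.py 8
```

```text
resid [-0.002  0.     0.001 -0.001  0.   ]
t 8.98 meas 0.261 px 52 est 0.262 w -0.001 m 0.881 lb -0.004 ref 0.263 L -0.101->-0.098; pred 0.262 later [0.26 0.26 0.26 0.26 0.26]
[[10, [0.0, 0.001, -0.0], [0, 0, 0]], [10, [0.0, 0.002, -0.0], [0, 0, 0]], [10, [0.0, 0.003, 0.0], [0, 0, 0]], [10, [0.0, 0.002, 0.0], [0, 0, 0]], [10, [0.0, 0.002, -0.0], [0, 0, 0]], [10, [0.0, 0.002, -0.0], [0, 0, 0]], [10, [0.0, 0.002, -0.0], [0, 0, 0]], [10, [0.0, 0.001, -0.0], [0, 0, 0]]]
```

Request:
{"fn": "arm_command", "kwargs": {"rows": [[10,[0,0.001,0],[0,0,0]],[10,[0,0.002,0],[0,0,0]],[10,[0,0.003,0],[0,0,0]],[10,[0,0.002,0],[0,0,0]],[10,[0,0.002,0],[0,0,0]],[10,[0,0.002,0],[0,0,0]],[10,[0,0.002,0],[0,0,0]],[10,[0,0.001,0],[0,0,0]]]}}

```text
time: 9.65
tool_pos: [0.4566, -0.0504, 0.262]
tool_rot: [0.002, 0.011, 1.0, 0.002]
contact_force: [1.4, 4.6, 6.9]
gripper_width: 0.259
grasp_force: 63.1
```

```bash
python3 step.py 10 2
```

```text
resid [ 0.001 -0.002  0.     0.001 -0.   ]
t 9.75 meas 0.263 px 50 est 0.263 w 0.003 m 0.886 lb -0.006 ref 0.263 L -0.099->-0.100; pred 0.263 later [0.26 0.26 0.26 0.26 0.26]
[[10, [-0.0, -0.0, -0.0], [0, 0, 0]], [10, [-0.0, -0.001, -0.0], [0, 0, 0]], [10, [-0.0, -0.001, -0.0], [0, 0, 0]], [10, [-0.0, -0.001, -0.0], [0, 0, 0]], [10, [-0.0, -0.001, -0.0], [0, 0, 0]], [10, [-0.0, -0.001, -0.0], [0, 0, 0]], [10, [-0.0, -0.001, -0.0], [0, 0, 0]], [10, [-0.0, -0.001, -0.0], [0, 0, 0]], [10, [-0.0, -0.0, -0.0], [0, 0, 0]], [10, [-0.0, -0.0, -0.0], [0, 0, 0]]]
```

Request:
{"fn": "arm_command", "kwargs": {"rows": [[10,[0,0,0],[0,0,0]],[10,[0,-0.001,0],[0,0,0]],[10,[0,-0.001,0],[0,0,0]],[10,[0,-0.001,0],[0,0,0]],[10,[0,-0.001,0],[0,0,0]],[10,[0,-0.001,0],[0,0,0]],[10,[0,-0.001,0],[0,0,0]],[10,[0,-0.001,0],[0,0,0]],[10,[0,0,0],[0,0,0]],[10,[0,0,0],[0,0,0]]]}}

```text
time: 10.58
tool_pos: [0.4566, -0.0505, 0.262]
tool_rot: [0.002, 0.011, 1.0, 0.002]
contact_force: [2.4, 2.7, 7.1]
gripper_width: 0.258
grasp_force: 63.1
```

```bash
python3 step.py 12 2
```

```text
resid [ 0.     0.    -0.001 -0.001  0.002]
t 10.68 meas 0.262 px 49 est 0.263 w 0.001 m 0.891 lb -0.008 ref 0.263 L -0.099->-0.100; pred 0.263 later [0.26 0.26 0.26 0.26 0.26]
[[10, [-0.0, -0.0, -0.0], [0, 0, 0]], [10, [-0.0, -0.001, -0.0], [0, 0, 0]], [10, [-0.0, -0.001, -0.0], [0, 0, 0]], [10, [-0.0, -0.001, -0.0], [0, 0, 0]], [10, [-0.0, -0.001, -0.0], [0, 0, 0]], [10, [-0.0, -0.001, -0.0], [0, 0, 0]], [10, [-0.0, -0.001, -0.0], [0, 0, 0]], [10, [-0.0, -0.001, -0.0], [0, 0, 0]], [10, [-0.0, -0.001, -0.0], [0, 0, 0]], [10, [-0.0, -0.001, -0.0], [0, 0, 0]], [10, [-0.0, -0.0, -0.0], [0, 0, 0]], [10, [-0.0, -0.0, -0.0], [0, 0, 0]]]
```

Very steady.

Request:
{"fn": "arm_command", "kwargs": {"rows": [[10,[0,0,0],[0,0,0]],[10,[0,-0.001,0],[0,0,0]],[10,[0,-0.001,0],[0,0,0]],[10,[0,-0.001,0],[0,0,0]],[10,[0,-0.001,0],[0,0,0]],[10,[0,-0.001,0],[0,0,0]],[10,[0,-0.001,0],[0,0,0]],[10,[0,-0.001,0],[0,0,0]],[10,[0,-0.001,0],[0,0,0]],[10,[0,-0.001,0],[0,0,0]],[10,[0,0,0],[0,0,0]],[10,[0,0,0],[0,0,0]]]}}

```text
time: 11.68
tool_pos: [0.4566, -0.0505, 0.262]
tool_rot: [0.002, 0.011, 1.0, 0.002]
contact_force: [1.5, 3.8, 6.5]
gripper_width: 0.259
grasp_force: 63.1
```

```bash
python3 step.py 12 2
```

```text
resid [-0.001 -0.002  0.002 -0.     0.   ]
t 11.78 meas 0.266 px 54 est 0.267 w 0.005 m 0.896 lb -0.008 ref 0.263 L -0.099->-0.100; pred 0.263 later [0.27 0.27 0.26 0.26 0.26]
[[10, [-0.0, -0.002, -0.0], [0, 0, 0]], [10, [-0.0, -0.004, -0.001], [0, 0, 0]], [10, [-0.0, -0.006, -0.001], [0, 0, 0]], [10, [-0.0, -0.006, -0.001], [0, 0, 0]], [10, [-0.0, -0.005, -0.001], [0, 0, 0]], [10, [-0.0, -0.005, -0.001], [0, 0, 0]], [10, [-0.0, -0.004, -0.001], [0, 0, 0]], [10, [-0.0, -0.003, -0.0], [0, 0, 0]], [10, [-0.0, -0.002, -0.0], [0, 0, 0]], [10, [-0.0, -0.001, -0.0], [0, 0, 0]], [10, [-0.0, -0.001, -0.0], [0, 0, 0]], [10, [-0.0, -0.0, -0.0], [0, 0, 0]]]
```

Request:
{"fn": "arm_command", "kwargs": {"rows": [[10,[0,-0.002,0],[0,0,0]],[10,[0,-0.004,-0.001],[0,0,0]],[10,[0,-0.006,-0.001],[0,0,0]],[10,[0,-0.006,-0.001],[0,0,0]],[10,[0,-0.005,-0.001],[0,0,0]],[10,[0,-0.005,-0.001],[0,0,0]],[10,[0,-0.004,-0.001],[0,0,0]],[10,[0,-0.003,0],[0,0,0]],[10,[0,-0.002,0],[0,0,0]],[10,[0,-0.001,0],[0,0,0]],[10,[0,-0.001,0],[0,0,0]],[10,[0,0,0],[0,0,0]]]}}

```text
time: 12.78
tool_pos: [0.4566, -0.0506, 0.262]
tool_rot: [0.002, 0.011, 1.0, 0.002]
contact_force: [1.9, 3.5, 6.9]
gripper_width: 0.26
grasp_force: 63.1
```

```bash
python3 step.py 12 2
```

```text
resid [ 0.002 -0.001 -0.     0.     0.   ]
t 12.88 meas 0.260 px 51 est 0.260 w -0.004 m 0.898 lb -0.010 ref 0.263 L -0.099->-0.102; pred 0.263 later [0.26 0.26 0.26 0.26 0.26]
[[10, [0.0, 0.001, -0.0], [0, 0, 0]], [10, [0.0, 0.002, 0.0], [0, 0, 0]], [10, [0.0, 0.003, 0.0], [0, 0, 0]], [10, [0.0, 0.003, 0.0], [0, 0, 0]], [10, [0.0, 0.002, 0.0], [0, 0, 0]], [10, [0.0, 0.001, 0.0], [0, 0, 0]], [10, [0.0, 0.001, -0.0], [0, 0, 0]], [10, [-0.0, -0.0, -0.0], [0, 0, 0]], [10, [-0.0, -0.001, -0.0], [0, 0, 0]], [10, [-0.0, -0.001, -0.0], [0, 0, 0]], [10, [-0.0, -0.001, -0.0], [0, 0, 0]], [10, [-0.0, -0.002, -0.0], [0, 0, 0]]]
```

Request:
{"fn": "arm_command", "kwargs": {"rows": [[10,[0,0.001,0],[0,0,0]],[10,[0,0.002,0],[0,0,0]],[10,[0,0.003,0],[0,0,0]],[10,[0,0.003,0],[0,0,0]],[10,[0,0.002,0],[0,0,0]],[10,[0,0.001,0],[0,0,0]],[10,[0,0.001,0],[0,0,0]],[10,[0,0,0],[0,0,0]],[10,[0,-0.001,0],[0,0,0]],[10,[0,-0.001,0],[0,0,0]],[10,[0,-0.001,0],[0,0,0]],[10,[0,-0.002,0],[0,0,0]]]}}

```text
time: 13.88
tool_pos: [0.4566, -0.0508, 0.262]
tool_rot: [0.002, 0.011, 1.0, 0.002]
contact_force: [2.3, 4.3, 6.9]
gripper_width: 0.26
grasp_force: 63.1
```

```bash
python3 step.py 12 2
```

```text
resid [ 0.    -0.    -0.    -0.     0.001]
t 13.98 meas 0.260 px 53 est 0.260 w -0.003 m 0.900 lb -0.011 ref 0.263 L -0.103->-0.101; pred 0.263 later [0.26 0.26 0.26 0.26 0.26]
[[10, [0.0, 0.002, -0.0], [0, 0, 0]], [10, [0.0, 0.003, -0.0], [0, 0, 0]], [10, [0.0, 0.005, 0.0], [0, 0, 0]], [10, [0.0, 0.005, 0.0], [0, 0, 0]], [10, [0.0, 0.004, 0.0], [0, 0, 0]], [10, [0.0, 0.004, 0.0], [0, 0, 0]], [10, [0.0, 0.003, -0.0], [0, 0, 0]], [10, [0.0, 0.003, -0.0], [0, 0, 0]], [10, [0.0, 0.002, -0.0], [0, 0, 0]], [10, [0.0, 0.001, -0.0], [0, 0, 0]], [10, [0.0, 0.001, -0.0], [0, 0, 0]], [10, [0.0, 0.001, -0.0], [0, 0, 0]]]
```

Request:
{"fn": "arm_command", "kwargs": {"rows": [[10,[0,0.002,0],[0,0,0]],[10,[0,0.003,0],[0,0,0]],[10,[0,0.005,0],[0,0,0]],[10,[0,0.005,0],[0,0,0]],[10,[0,0.004,0],[0,0,0]],[10,[0,0.004,0],[0,0,0]],[10,[0,0.003,0],[0,0,0]],[10,[0,0.003,0],[0,0,0]],[10,[0,0.002,0],[0,0,0]],[10,[0,0.001,0],[0,0,0]],[10,[0,0.001,0],[0,0,0]],[10,[0,0.001,0],[0,0,0]]]}}

```text
time: 14.98
tool_pos: [0.4566, -0.0507, 0.262]
tool_rot: [0.002, 0.011, 1.0, 0.002]
contact_force: [2.0, 3.9, 6.3]
gripper_width: 0.26
grasp_force: 63.1
```

```bash
python3 step.py 12 2
```

```text
resid [-0.    -0.001  0.     0.     0.   ]
t 15.08 meas 0.262 px 50 est 0.262 w 0.000 m 0.901 lb -0.012 ref 0.263 L -0.101->-0.100; pred 0.263 later [0.26 0.26 0.26 0.26 0.26]
[[10, [0.0, 0.0, -0.0], [0, 0, 0]], [10, [0.0, 0.001, -0.0], [0, 0, 0]], [10, [0.0, 0.001, -0.0], [0, 0, 0]], [10, [0.0, 0.001, -0.0], [0, 0, 0]], [10, [0.0, 0.001, -0.0], [0, 0, 0]], [10, [0.0, 0.001, -0.0], [0, 0, 0]], [10, [0.0, 0.001, -0.0], [0, 0, 0]], [10, [0.0, 0.001, -0.0], [0, 0, 0]], [10, [0.0, 0.001, -0.0], [0, 0, 0]], [10, [0.0, 0.0, -0.0], [0, 0, 0]], [10, [0.0, 0.0, -0.0], [0, 0, 0]], [10, [0.0, 0.0, -0.0], [0, 0, 0]]]
```

Request:
{"fn": "arm_command", "kwargs": {"rows": [[10,[0,0,0],[0,0,0]],[10,[0,0.001,0],[0,0,0]],[10,[0,0.001,0],[0,0,0]],[10,[0,0.001,0],[0,0,0]],[10,[0,0.001,0],[0,0,0]],[10,[0,0.001,0],[0,0,0]],[10,[0,0.001,0],[0,0,0]],[10,[0,0.001,0],[0,0,0]],[10,[0,0.001,0],[0,0,0]],[10,[0,0,0],[0,0,0]],[10,[0,0,0],[0,0,0]],[10,[0,0,0],[0,0,0]]]}}

```text
time: 16.08
tool_pos: [0.4566, -0.0507, 0.262]
tool_rot: [0.002, 0.011, 1.0, 0.002]
contact_force: [2.4, 3.7, 6.5]
gripper_width: 0.264
grasp_force: 63.1
```

```bash
python3 step.py 12 2
```

```text
resid [ 0.001 -0.    -0.     0.     0.   ]
t 16.18 meas 0.261 px 50 est 0.261 w -0.003 m 0.902 lb -0.013 ref 0.263 L -0.101->-0.101; pred 0.263 later [0.26 0.26 0.26 0.26 0.26]
[[10, [0.0, 0.001, -0.0], [0, 0, 0]], [10, [0.0, 0.002, -0.0], [0, 0, 0]], [10, [0.0, 0.003, 0.0], [0, 0, 0]], [10, [0.0, 0.003, 0.0], [0, 0, 0]], [10, [0.0, 0.003, 0.0], [0, 0, 0]], [10, [0.0, 0.003, 0.0], [0, 0, 0]], [10, [0.0, 0.002, -0.0], [0, 0, 0]], [10, [0.0, 0.002, -0.0], [0, 0, 0]], [10, [0.0, 0.001, -0.0], [0, 0, 0]], [10, [0.0, 0.001, -0.0], [0, 0, 0]], [10, [0.0, 0.0, -0.0], [0, 0, 0]], [10, [0.0, 0.0, -0.0], [0, 0, 0]]]
```

Request:
{"fn": "arm_command", "kwargs": {"rows": [[10,[0,0.001,0],[0,0,0]],[10,[0,0.002,0],[0,0,0]],[10,[0,0.003,0],[0,0,0]],[10,[0,0.003,0],[0,0,0]],[10,[0,0.003,0],[0,0,0]],[10,[0,0.003,0],[0,0,0]],[10,[0,0.002,0],[0,0,0]],[10,[0,0.002,0],[0,0,0]],[10,[0,0.001,0],[0,0,0]],[10,[0,0.001,0],[0,0,0]],[10,[0,0,0],[0,0,0]],[10,[0,0,0],[0,0,0]]]}}

```text
time: 17.18
tool_pos: [0.4566, -0.0506, 0.262]
tool_rot: [0.002, 0.011, 1.0, 0.002]
contact_force: [1.6, 3.2, 6.7]
gripper_width: 0.258
grasp_force: 63.1
```

```bash
python3 step.py 12 2
```

```text
resid [-0. -0. -0.  0.  0.]
t 17.28 meas 0.265 px 53 est 0.265 w 0.003 m 0.905 lb -0.013 ref 0.263 L -0.101->-0.100; pred 0.263 later [0.27 0.26 0.26 0.26 0.26]
[[10, [-0.0, -0.001, -0.0], [0, 0, 0]], [10, [-0.0, -0.002, -0.0], [0, 0, 0]], [10, [-0.0, -0.003, -0.001], [0, 0, 0]], [10, [-0.0, -0.002, -0.0], [0, 0, 0]], [10, [-0.0, -0.002, -0.0], [0, 0, 0]], [10, [-0.0, -0.002, -0.0], [0, 0, 0]], [10, [-0.0, -0.001, -0.0], [0, 0, 0]], [10, [-0.0, -0.001, -0.0], [0, 0, 0]], [10, [0.0, 0.0, -0.0], [0, 0, 0]], [10, [0.0, 0.0, -0.0], [0, 0, 0]], [10, [0.0, 0.0, -0.0], [0, 0, 0]], [10, [0.0, 0.001, -0.0], [0, 0, 0]]]
```

Request:
{"fn": "arm_command", "kwargs": {"rows": [[10,[0,-0.001,0],[0,0,0]],[10,[0,-0.002,0],[0,0,0]],[10,[0,-0.003,-0.001],[0,0,0]],[10,[0,-0.002,0],[0,0,0]],[10,[0,-0.002,0],[0,0,0]],[10,[0,-0.002,0],[0,0,0]],[10,[0,-0.001,0],[0,0,0]],[10,[0,-0.001,0],[0,0,0]],[10,[0,0,0],[0,0,0]],[10,[0,0,0],[0,0,0]],[10,[0,0,0],[0,0,0]],[10,[0,0.001,0],[0,0,0]]]}}

```text
time: 18.28
tool_pos: [0.4566, -0.0505, 0.262]
tool_rot: [0.002, 0.011, 1.0, 0.002]
contact_force: [1.9, 2.8, 7.5]
gripper_width: 0.259
grasp_force: 63.1
```

```bash
python3 step.py 12 2
```

```text
resid [ 0.    -0.    -0.    -0.     0.001]
t 18.38 meas 0.258 px 52 est 0.259 w -0.004 m 0.905 lb -0.013 ref 0.263 L -0.099->-0.102; pred 0.263 later [0.26 0.26 0.26 0.26 0.26]
[[10, [0.0, 0.002, 0.0], [0, 0, 0]], [10, [0.0, 0.003, 0.0], [0, 0, 0]], [10, [0.0, 0.005, 0.0], [0, 0, 0]], [10, [0.0, 0.004, 0.0], [0, 0, 0]], [10, [0.0, 0.003, 0.0], [0, 0, 0]], [10, [0.0, 0.003, 0.0], [0, 0, 0]], [10, [0.0, 0.002, 0.0], [0, 0, 0]], [10, [0.0, 0.001, -0.0], [0, 0, 0]], [10, [-0.0, -0.0, -0.0], [0, 0, 0]], [10, [-0.0, -0.001, -0.0], [0, 0, 0]], [10, [-0.0, -0.001, -0.0], [0, 0, 0]], [10, [-0.0, -0.001, -0.0], [0, 0, 0]]]
```

Request:
{"fn": "arm_command", "kwargs": {"rows": [[10,[0,0.002,0],[0,0,0]],[10,[0,0.003,0],[0,0,0]],[10,[0,0.005,0],[0,0,0]],[10,[0,0.004,0],[0,0,0]],[10,[0,0.003,0],[0,0,0]],[10,[0,0.003,0],[0,0,0]],[10,[0,0.002,0],[0,0,0]],[10,[0,0.001,0],[0,0,0]],[10,[0,0,0],[0,0,0]],[10,[0,-0.001,0],[0,0,0]],[10,[0,-0.001,0],[0,0,0]],[10,[0,-0.001,0],[0,0,0]]]}}

```text
time: 19.38
tool_pos: [0.4566, -0.0506, 0.262]
tool_rot: [0.002, 0.011, 1.0, 0.002]
contact_force: [2.3, 4.2, 7.1]
gripper_width: 0.261
grasp_force: 63.1
```

```bash
python3 step.py 12 2
```

```text
resid [-0.    -0.001  0.     0.     0.   ]
t 19.48 meas 0.262 px 51 est 0.262 w -0.000 m 0.905 lb -0.014 ref 0.263 L -0.101->-0.100; pred 0.263 later [0.26 0.26 0.26 0.26 0.26]
[[10, [0.0, 0.0, -0.0], [0, 0, 0]], [10, [0.0, 0.001, -0.0], [0, 0, 0]], [10, [0.0, 0.001, -0.0], [0, 0, 0]], [10, [0.0, 0.001, -0.0], [0, 0, 0]], [10, [0.0, 0.001, -0.0], [0, 0, 0]], [10, [0.0, 0.001, -0.0], [0, 0, 0]], [10, [0.0, 0.001, -0.0], [0, 0, 0]], [10, [0.0, 0.001, -0.0], [0, 0, 0]], [10, [0.0, 0.001, -0.0], [0, 0, 0]], [10, [0.0, 0.001, -0.0], [0, 0, 0]], [10, [0.0, 0.001, -0.0], [0, 0, 0]], [10, [0.0, 0.001, -0.0], [0, 0, 0]]]
```

One more second of hold, then plan the descent (6 s).

Request:
{"fn": "arm_command", "kwargs": {"rows": [[10,[0,0,0],[0,0,0]],[10,[0,0.001,0],[0,0,0]],[10,[0,0.001,0],[0,0,0]],[10,[0,0.001,0],[0,0,0]],[10,[0,0.001,0],[0,0,0]],[10,[0,0.001,0],[0,0,0]],[10,[0,0.001,0],[0,0,0]],[10,[0,0.001,0],[0,0,0]],[10,[0,0.001,0],[0,0,0]],[10,[0,0.001,0],[0,0,0]],[10,[0,0.001,0],[0,0,0]],[10,[0,0.001,0],[0,0,0]]]}}

```text
time: 20.48
tool_pos: [0.4566, -0.0505, 0.262]
tool_rot: [0.002, 0.011, 1.0, 0.002]
contact_force: [1.3, 3.5, 7.6]
gripper_width: 0.26
grasp_force: 63.1
```

```bash
echo '{"b":-0.335,"T":6}' > newref.json; python3 step.py 6 2
```

```text
resid [ 0.001 -0.    -0.     0.     0.   ]
t 20.58 meas 0.261 px 52 est 0.261 w -0.001 m 0.906 lb -0.014 ref 0.261 L -0.099->-0.114; pred 0.258 later [0.26 0.26 0.23 0.16 0.07]
[[10, [-0.0, -0.001, -0.0], [0, 0, 0]], [10, [-0.0, -0.002, -0.0], [0, 0, 0]], [10, [-0.0, -0.003, -0.0], [0, 0, 0]], [10, [-0.0, -0.005, -0.001], [0, 0, 0]], [10, [-0.0, -0.006, -0.001], [0, 0, 0]], [10, [-0.0, -0.008, -0.001], [0, 0, 0]]]
```

Request:
{"fn": "arm_command", "kwargs": {"rows": [[10,[0,-0.001,0],[0,0,0]],[10,[0,-0.002,0],[0,0,0]],[10,[0,-0.003,0],[0,0,0]],[10,[0,-0.005,-0.001],[0,0,0]],[10,[0,-0.006,-0.001],[0,0,0]],[10,[0,-0.008,-0.001],[0,0,0]]]}}

```text
time: 21.08
tool_pos: [0.4566, -0.0522, 0.2619]
tool_rot: [0.002, 0.011, 1.0, 0.003]
contact_force: [0.8, 5.2, 8.3]
gripper_width: 0.26
grasp_force: 63.1
```

```bash
python3 step.py 8
```

```text
resid [ 0. -0. -0. -0.  0.]
t 21.13 meas 0.257 px 51 est 0.257 w -0.020 m 0.907 lb -0.014 ref 0.257 L -0.115->-0.135; pred 0.225 later [ 0.26  0.23  0.17  0.08 -0.03]
[[10, [-0.0, -0.002, -0.0], [0, 0, 0]], [10, [-0.0, -0.004, -0.0], [0, 0, 0]], [10, [-0.0, -0.005, -0.001], [0, 0, 0]], [10, [-0.0, -0.007, -0.001], [0, 0, 0]], [10, [-0.0, -0.008, -0.001], [0, 0, 0]], [10, [-0.0, -0.009, -0.001], [0, 0, 0]], [10, [-0.0, -0.009, -0.001], [0, 0, 0]], [10, [-0.0, -0.01, -0.001], [0, 0, 0]]]
```

Request:
{"fn": "arm_command", "kwargs": {"rows": [[10,[0,-0.002,0],[0,0,0]],[10,[0,-0.004,0],[0,0,0]],[10,[0,-0.005,-0.001],[0,0,0]],[10,[0,-0.007,-0.001],[0,0,0]],[10,[0,-0.008,-0.001],[0,0,0]],[10,[0,-0.009,-0.001],[0,0,0]],[10,[0,-0.009,-0.001],[0,0,0]],[10,[0,-0.01,-0.001],[0,0,0]]]}}

```text
time: 21.8
tool_pos: [0.4565, -0.0559, 0.261]
tool_rot: [0.001, 0.011, 1.0, 0.002]
contact_force: [2.4, 3.4, 7.0]
gripper_width: 0.263
grasp_force: 63.7
```

```bash
python3 step.py 8
```

```text
resid [-0.    -0.001 -0.001  0.002 -0.   ]
t 21.85 meas 0.229 px 50 est 0.225 w -0.078 m 0.910 lb -0.014 ref 0.221 L -0.135->-0.131; pred 0.147 later [ 0.23  0.16  0.06 -0.05 -0.16]
[[10, [-0.0, -0.002, -0.001], [0, 0, 0]], [10, [-0.0, -0.004, -0.001], [0, 0, 0]], [10, [-0.0, -0.006, -0.001], [0, 0, 0]], [10, [-0.0, -0.005, -0.001], [0, 0, 0]], [10, [-0.0, -0.004, -0.001], [0, 0, 0]], [10, [-0.0, -0.003, -0.001], [0, 0, 0]], [10, [-0.0, -0.0, -0.0], [0, 0, 0]], [10, [0.0, 0.002, 0.0], [0, 0, 0]]]
```

Request:
{"fn": "arm_command", "kwargs": {"rows": [[10,[0,-0.002,-0.001],[0,0,0]],[10,[0,-0.004,-0.001],[0,0,0]],[10,[0,-0.006,-0.001],[0,0,0]],[10,[0,-0.005,-0.001],[0,0,0]],[10,[0,-0.004,-0.001],[0,0,0]],[10,[0,-0.003,-0.001],[0,0,0]],[10,[0,0,0],[0,0,0]],[10,[0,0.002,0],[0,0,0]]]}}

```text
time: 22.52
tool_pos: [0.4565, -0.0555, 0.2611]
tool_rot: [0.001, 0.011, 1.0, 0.002]
contact_force: [1.6, 2.3, 5.4]
gripper_width: 0.26
grasp_force: 63.7
```

```bash
python3 step.py 6
```

```text
resid [ 0. -0. -0. -0.  0.]
t 22.57 meas 0.151 px 50 est 0.144 w -0.147 m 0.914 lb -0.013 ref 0.138 L -0.131->-0.106; pred 0.06 later [ 0.14  0.04 -0.07 -0.18 -0.26]
[[10, [0.0, 0.001, 0.0], [0, 0, 0]], [10, [0.0, 0.002, 0.0], [0, 0, 0]], [10, [0.0, 0.003, 0.0], [0, 0, 0]], [10, [0.0, 0.006, 0.001], [0, 0, 0]], [10, [0.0, 0.009, 0.001], [0, 0, 0]], [10, [0.0, 0.013, 0.002], [0, 0, 0]]]
```

Request:
{"fn": "arm_command", "kwargs": {"rows": [[10,[0,0.001,0],[0,0,0]],[10,[0,0.002,0],[0,0,0]],[10,[0,0.003,0],[0,0,0]],[10,[0,0.006,0.001],[0,0,0]],[10,[0,0.009,0.001],[0,0,0]],[10,[0,0.013,0.002],[0,0,0]]]}}

```text
time: 23.07
tool_pos: [0.4565, -0.0528, 0.2614]
tool_rot: [0.001, 0.011, 1.0, 0.0]
contact_force: [4.5, -0.0, 4.4]
gripper_width: 0.258
grasp_force: 63.5
```

```bash
python3 step.py 6
```

```text
resid [ 0.    -0.002 -0.     0.004 -0.002]
t 23.12 meas 0.072 px 46 est 0.061 w -0.172 m 0.911 lb -0.010 ref 0.049 L -0.105->-0.072; pred -0.036 later [ 0.06 -0.06 -0.17 -0.25 -0.31]
[[10, [-0.0, -0.0, -0.0], [0, 0, 0]], [10, [-0.0, -0.0, -0.0], [0, 0, 0]], [10, [-0.0, -0.0, -0.0], [0, 0, 0]], [10, [0.0, 0.005, 0.0], [0, 0, 0]], [10, [0.0, 0.011, 0.001], [0, 0, 0]], [10, [0.0, 0.017, 0.001], [0, 0, 0]]]
```

Request:
{"fn": "arm_command", "kwargs": {"rows": [[10,[0,0,0],[0,0,0]],[10,[0,0,0],[0,0,0]],[10,[0,0,0],[0,0,0]],[10,[0,0.005,0],[0,0,0]],[10,[0,0.011,0.001],[0,0,0]],[10,[0,0.017,0.001],[0,0,0]]]}}

```text
time: 23.62
tool_pos: [0.4566, -0.0492, 0.2617]
tool_rot: [0.001, 0.012, 1.0, -0.002]
contact_force: [4.4, -4.8, 4.0]
gripper_width: 0.261
grasp_force: 63.5
```

```bash
python3 step.py 5
```

```text
resid [ 0.    -0.004  0.004  0.003 -0.003]
t 23.67 meas -0.018 px 39 est -0.030 w -0.184 m 0.902 lb -0.003 ref -0.052 L -0.071->-0.047; pred -0.114 later [-0.03 -0.15 -0.25 -0.31 -0.33]
[[10, [-0.0, -0.001, -0.0], [0, 0, 0]], [10, [-0.0, -0.002, -0.0], [0, 0, 0]], [10, [-0.0, -0.003, -0.0], [0, 0, 0]], [10, [0.0, 0.005, 0.0], [0, 0, 0]], [10, [0.0, 0.012, 0.001], [0, 0, 0]]]
```

Request:
{"fn": "arm_command", "kwargs": {"rows": [[10,[0,-0.001,0],[0,0,0]],[10,[0,-0.002,0],[0,0,0]],[10,[0,-0.003,0],[0,0,0]],[10,[0,0.005,0],[0,0,0]],[10,[0,0.012,0.001],[0,0,0]]]}}

```text
time: 24.08
tool_pos: [0.4567, -0.0466, 0.2619]
tool_rot: [0.002, 0.012, 1.0, -0.004]
contact_force: [5.2, -7.2, 2.2]
gripper_width: 0.259
grasp_force: 63.3
```

```bash
python3 step.py 4
```

```text
resid [-0.    -0.001  0.001  0.001 -0.001]
t 24.13 meas -0.103 px 35 est -0.115 w -0.201 m 0.909 lb 0.001 ref -0.137 L -0.047->0.003; pred -0.181 later [-0.11 -0.23 -0.3  -0.33 -0.33]
[[10, [0.0, 0.006, -0.0], [0, 0, 0]], [10, [0.0, 0.011, 0.0], [0, 0, 0]], [10, [0.0, 0.017, 0.0], [0, 0, 0]], [10, [0.001, 0.025, 0.0], [0, 0, 0]]]
```

Request:
{"fn": "arm_command", "kwargs": {"rows": [[10,[0,0.006,0],[0,0,0]],[10,[0,0.011,0],[0,0,0]],[10,[0,0.017,0],[0,0,0]],[10,[0.001,0.025,0],[0,0,0]]]}}

```text
time: 24.47
tool_pos: [0.4569, -0.0389, 0.2628]
tool_rot: [0.002, 0.012, 1.0, -0.003]
contact_force: [1.5, -5.6, 8.6]
gripper_width: 0.257
grasp_force: 62.7
```

```bash
python3 step.py 4
```

```text
resid [-0.     0.     0.001 -0.     0.   ]
t 24.52 meas -0.181 px 31 est -0.191 w -0.191 m 0.920 lb 0.002 ref -0.200 L 0.003->0.073; pred -0.248 later [-0.19 -0.28 -0.32 -0.33 -0.34]
[[10, [0.0, 0.01, 0.0], [0, 0, 0]], [10, [0.0, 0.02, -0.0], [0, 0, 0]], [10, [0.001, 0.029, -0.001], [0, 0, 0]], [10, [0.001, 0.035, -0.001], [0, 0, 0]]]
```

Request:
{"fn": "arm_command", "kwargs": {"rows": [[10,[0,0.01,0],[0,0,0]],[10,[0,0.02,0],[0,0,0]],[10,[0.001,0.029,-0.001],[0,0,0]],[10,[0.001,0.035,-0.001],[0,0,0]]]}}

```text
time: 24.85
tool_pos: [0.4571, -0.0282, 0.2625]
tool_rot: [0.001, 0.012, 1.0, -0.003]
contact_force: [3.2, -5.9, 6.6]
gripper_width: 0.262
grasp_force: 62.7
```

```bash
python3 step.py 4
```

```text
resid [-0.001  0.    -0.     0.003 -0.002]
t 24.90 meas -0.238 px 29 est -0.246 w -0.118 m 0.909 lb 0.004 ref -0.253 L 0.073->0.081; pred -0.281 later [-0.25 -0.31 -0.33 -0.34 -0.33]
[[10, [-0.0, -0.0, -0.0], [0, 0, 0]], [10, [-0.0, -0.0, -0.0], [0, 0, 0]], [10, [-0.0, -0.0, -0.0], [0, 0, 0]], [10, [0.0, 0.004, -0.0], [0, 0, 0]]]
```

Request:
{"fn": "arm_command", "kwargs": {"rows": [[10,[0,0,0],[0,0,0]],[10,[0,0,0],[0,0,0]],[10,[0,0,0],[0,0,0]],[10,[0,0.004,0],[0,0,0]]]}}

```text
time: 25.23
tool_pos: [0.4571, -0.0276, 0.2624]
tool_rot: [0.001, 0.012, 1.0, -0.004]
contact_force: [2.6, -7.0, 6.4]
gripper_width: 0.258
grasp_force: 62.7
```

```bash
python3 step.py 4
```

```text
resid [-0.002 -0.002  0.003  0.003 -0.003]
t 25.28 meas -0.264 px 30 est -0.271 w -0.067 m 0.885 lb 0.004 ref -0.292 L 0.081->0.066; pred -0.295 later [-0.27 -0.32 -0.34 -0.33 -0.33]
[[10, [-0.0, -0.004, -0.0], [0, 0, 0]], [10, [-0.0, -0.009, 0.0], [0, 0, 0]], [10, [-0.0, -0.013, 0.001], [0, 0, 0]], [10, [-0.0, -0.007, 0.0], [0, 0, 0]]]
```

Request:
{"fn": "arm_command", "kwargs": {"rows": [[10,[0,-0.004,0],[0,0,0]],[10,[0,-0.009,0],[0,0,0]],[10,[0,-0.013,0.001],[0,0,0]],[10,[0,-0.007,0],[0,0,0]]]}}

```text
time: 25.62
tool_pos: [0.4571, -0.0292, 0.2625]
tool_rot: [0.001, 0.012, 1.0, -0.003]
contact_force: [2.5, -4.9, 7.4]
gripper_width: 0.258
grasp_force: 62.9
```

```bash
python3 step.py 3
```

```text
resid [-0.003  0.002  0.003 -0.001 -0.001]
t 25.67 meas -0.288 px 32 est -0.293 w -0.077 m 0.870 lb 0.001 ref -0.318 L 0.067->0.088; pred -0.313 later [-0.29 -0.33 -0.34 -0.33 -0.33]
[[10, [0.0, 0.003, -0.0], [0, 0, 0]], [10, [0.0, 0.007, -0.0], [0, 0, 0]], [10, [0.0, 0.01, -0.001], [0, 0, 0]]]
```

Request:
{"fn": "arm_command", "kwargs": {"rows": [[10,[0,0.003,0],[0,0,0]],[10,[0,0.007,0],[0,0,0]],[10,[0,0.01,-0.001],[0,0,0]]]}}

```text
time: 25.92
tool_pos: [0.4571, -0.0269, 0.2623]
tool_rot: [0.002, 0.012, 1.0, -0.004]
contact_force: [2.7, -8.1, 7.9]
gripper_width: 0.255
grasp_force: 62.9
```

```bash
python3 step.py 3
```

```text
resid [ 0.001  0.003 -0.001 -0.    -0.   ]
t 25.97 meas -0.310 px 28 est -0.314 w -0.067 m 0.867 lb 0.001 ref -0.329 L 0.087->0.116; pred -0.329 later [-0.31 -0.34 -0.34 -0.33 -0.34]
[[10, [0.0, 0.005, -0.0], [0, 0, 0]], [10, [0.0, 0.01, -0.001], [0, 0, 0]], [10, [0.0, 0.014, -0.001], [0, 0, 0]]]
```

Request:
{"fn": "arm_command", "kwargs": {"rows": [[10,[0,0.005,0],[0,0,0]],[10,[0,0.01,-0.001],[0,0,0]],[10,[0,0.014,-0.001],[0,0,0]]]}}

```text
time: 26.22
tool_pos: [0.4572, -0.0226, 0.2623]
tool_rot: [0.002, 0.012, 1.0, -0.004]
contact_force: [2.3, -6.3, 8.0]
gripper_width: 0.264
grasp_force: 62.3
```

```bash
python3 step.py 4 2
```

```text
resid [-0.001 -0.001 -0.001 -0.001  0.002]
t 26.32 meas -0.334 px 32 est -0.333 w -0.034 m 0.874 lb 0.005 ref -0.335 L 0.115->0.132; pred -0.339 later [-0.33 -0.34 -0.33 -0.34 -0.34]
[[10, [0.0, 0.003, -0.0], [0, 0, 0]], [10, [0.0, 0.006, -0.001], [0, 0, 0]], [10, [0.0, 0.009, -0.001], [0, 0, 0]], [10, [0.0, 0.008, -0.001], [0, 0, 0]]]
```

Request:
{"fn": "arm_command", "kwargs": {"rows": [[10,[0,0,0],[0,0,0]],[10,[0,0,0],[0,0,0]],[10,[0,0,0],[0,0,0]],[10,[0,0,0],[0,0,0]],[10,[0,0,0],[0,0,0]],[10,[0,0,0],[0,0,0]]]}}

```text
time: 26.82
tool_pos: [0.4572, -0.0226, 0.2623]
tool_rot: [0.002, 0.012, 1.0, -0.004]
contact_force: [2.3, -6.7, 8.5]
gripper_width: 0.259
grasp_force: 62.4
```

```bash
python3 - <<'E'
from h import *
from plant import vision
print([angle(vision.grab_frame("scene"))[:2] for i in range(2)])
import json
D=json.load(open("log.json")); y,z=D["yz"]; u=np.array([np.sin(-.35),np.cos(-.35)])
for l in np.linspace(.115,-.35,13)[1:]: print(((.15*(np.array([np.sin(l),np.cos(l)])-u)-[y,z])/.3).round(3).tolist())
E
```

```text
[(np.float64(-0.3476063117286605), 31), (np.float64(-0.34384636633824095), 30)]
[-0.019, 0.002]
[-0.039, 0.003]
[-0.058, 0.003]
[-0.078, 0.003]
[-0.097, 0.002]
[-0.116, -0.0]
[-0.135, -0.003]
[-0.154, -0.006]
[-0.173, -0.01]
[-0.192, -0.015]
[-0.211, -0.021]
[-0.229, -0.027]
```

Request:
{"fn": "arm_command", "kwargs": {"rows": [[10,[0,-0.001,0],[0,0,0]],[10,[0,-0.002,0],[0,0,0]],[10,[0,-0.003,0],[0,0,0]],[10,[0,-0.004,0],[0,0,0]],[10,[0,-0.004,0],[0,0,0]],[10,[0,-0.004,0],[0,0,0]],[10,[0,-0.004,0],[0,0,0]],[10,[0,-0.004,0],[0,0,0]]]}}

```text
time: 27.58
tool_pos: [0.4572, -0.0235, 0.2624]
tool_rot: [0.002, 0.012, 1.0, -0.003]
contact_force: [2.6, -5.4, 9.6]
gripper_width: 0.259
grasp_force: 62.4
```

```bash
python3 -c "
from h import *
from plant import vision
print([angle(vision.grab_frame('scene'))[0].round(4) for i in range(4)])"
```

```text
[np.float64(-0.3518), np.float64(-0.3541), np.float64(-0.3518), np.float64(-0.3518)]
```

On the stop. I'll ease the lever back to slack.

Request:
{"fn": "arm_command", "kwargs": {"rows": [[10,[0,-0.005,0],[0,0,0]],[10,[0,-0.015,0.002],[0,0,0]],[10,[0,-0.025,0.003],[0,0,0]],[10,[-0.001,-0.035,0.003],[0,0,0]],[10,[-0.001,-0.045,0.003],[0,0,0]],[10,[-0.001,-0.054,0.003],[0,0,0]],[10,[-0.001,-0.064,0.003],[0,0,0]],[10,[-0.002,-0.074,0.003],[0,0,0]],[10,[-0.002,-0.084,0.002],[0,0,0]],[10,[-0.002,-0.093,0.002],[0,0,0]],[10,[-0.002,-0.103,0.001],[0,0,0]],[10,[-0.002,-0.112,0],[0,0,0]]]}}

```text
time: 28.78
tool_pos: [0.4563, -0.0535, 0.2613]
tool_rot: [0.001, 0.011, 1.0, 0.002]
contact_force: [3.6, 2.8, 7.9]
gripper_width: 0.257
grasp_force: 63.8
```

Request:
{"fn": "arm_command", "kwargs": {"rows": [[10,[0,-0.009,-0.002],[0,0,0]],[10,[0,-0.019,-0.003],[0,0,0]],[10,[-0.001,-0.028,-0.005],[0,0,0]],[10,[-0.001,-0.038,-0.006],[0,0,0]],[10,[-0.001,-0.048,-0.008],[0,0,0]],[10,[-0.001,-0.057,-0.01],[0,0,0]],[10,[-0.001,-0.067,-0.012],[0,0,0]],[10,[-0.002,-0.076,-0.015],[0,0,0]],[10,[-0.002,-0.086,-0.018],[0,0,0]],[10,[-0.002,-0.095,-0.021],[0,0,0]],[10,[-0.002,-0.104,-0.024],[0,0,0]],[10,[-0.002,-0.113,-0.027],[0,0,0]]]}}

```text
time: 29.78
tool_pos: [0.4552, -0.0875, 0.2525]
tool_rot: [0.0, 0.011, 1.0, 0.002]
contact_force: [2.7, 4.2, 6.6]
gripper_width: 0.257
grasp_force: 65.5
```

Request:
{"fn": "arm_command", "kwargs": {"rows": [[30,[0,0,0],[0,0,0]],[40,[0,0,0],[0,0,0]],[60,[0,0,0],[0,0,0]],[85,[0,0,0],[0,0,0]],[85,[0,0,0],[0,0,0]],[85,[0,0,0],[0,0,0]],[85,[0,0,0],[0,0,0]],[85,[0,0,0],[0,0,0]]]}}

```text
time: 30.45
tool_pos: [0.4551, -0.0886, 0.2522]
tool_rot: [-0.0, 0.011, 1.0, -0.0]
contact_force: [0.4, 0.8, 0.4]
gripper_width: 0.996
grasp_force: 0.0
```

```bash
python3 - <<'E'
from h import *
from plant import vision, monitor
s=monitor.state(); print(s["time"],s["tool_pos"],s["contact_force"],s["gripper_width"],s["grasp_force"])
f=vision.grab_frame("scene"); w=vision.grab_frame("side"); print(angle(f)[:2])
a=cv2.resize(f["color"][110:260,160:360],(400,300)); b=cv2.resize(w["color"][110:260,170:370],(400,300))
cv2.imwrite("pics/p3.png",np.hstack([a,b])[:,:,::-1])
E
```

```text
30.45 [ 0.45506117 -0.0885684   0.252223  ] [0.43585382 0.77997984 0.3692219 ] 0.9961623952004067 0.0
(np.float64(-0.35039180931103436), 31)
```

View pics/p3.png

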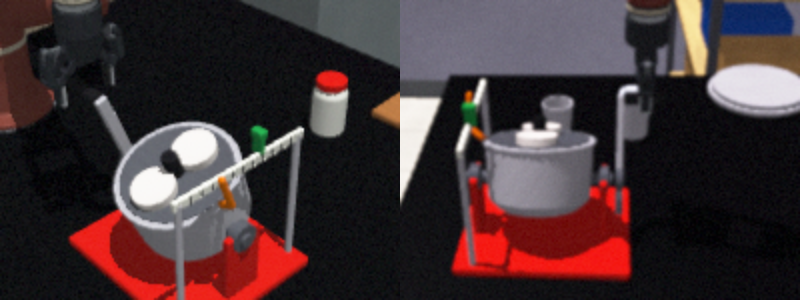

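The fingers are open on both sides of the grip at (65,85) and (110,65), and the pointer at (228,195) is back at its rest position. Now I'll lift clear.

Request:
{"fn": "arm_command", "kwargs": {"rows": [[85,[0,0,0.06],[0,0,0]],[85,[0,0,0.15],[0,0,0]],[85,[0,0,0.25],[0,0,0]],[85,[0,0,0.35],[0,0,0]],[85,[0,0,0.4],[0,0,0]],[85,[0,0,0.4],[0,0,0]],[85,[0,0,0.4],[0,0,0]],[85,[0,0,0.4],[0,0,0]]]}}

```text
time: 31.22
tool_pos: [0.4547, -0.0884, 0.3701]
tool_rot: [-0.001, 0.011, 1.0, 0.001]
contact_force: [-0.1, 0.5, -0.7]
gripper_width: 0.994
grasp_force: 0.0
```

```bash
python3 - <<'E'
from h import *
from plant import vision, manip
a=angle(vision.grab_frame("scene"))[:2]; print(a)
if abs(a[0]+.35)<.02: print(manip.job_done())
E
```

```text
(np.float64(-0.3518196789236006), 30)
the job is handed in; nothing more can be done
None
```

The drum was held at the clip for about 12 s (tip within about 2 mm of it by camera), then laid gently back on its rest stop at −0.35 rad; the lever was released with the gripper clear, and the job was handed in at about 31 s.

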